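Empty the dried grinding jar

TASK

The open steel grinding jar and its three ceramic balls have dried in the block heater. Turn the heater's knob fully anticlockwise to switch it off, then lift the jar out of the heater, stand it upright on the cork pad with the balls still inside and let go of it. Then take hold of the jar afresh, tip all three balls out into the open tray and stand the empty jar upright on the cork pad again, without disturbing the other things on the bench.

Things in the scene. Friction and masses are not known exactly. Their poses are not given: they have to be found in the camera images.
- heater: fixed block heater, 228 mm (x) by 160 mm (y) by 85 mm high: white console on its -x half with the knob on top, bare aluminium block on its +x half with a round well 71 mm across and 40 mm deep from the top, centred 50 mm along +x from the origin. Origin: on the bench, near the middle of its underside; z up
- knob (a joint): angle of the heater's knob in rad: 0 = off, at the anticlockwise end stop; grows clockwise as seen from above, up to 4.0. Starts between 0.6 and 1.3. It turns easily and stays where it is left
- knob_grip (a point): point on the knob's vertical axis at gripping height, 37 mm above the heater's top, 65 mm along -x from the heater's origin. The knob: a black disc 60 mm across with an upright grip bar 57 mm long, 14 mm thick, from 23 mm below to 7 mm above this point. The bar runs along this frame's x, which turns with the knob; at 0 it is parallel to the heater's x. White line: pointer end
- jar: open round steel jar, 92 mm tall, outside 60 mm across at the base and 64 mm at the rim, wall 3 mm, floor 5 mm thick, 0.3 kg. It starts upright in the heater's well, its upper 52 mm standing out, with the three balls inside. Origin: centre of its underside; z along its axis to the mouth
- jar_mouth (a point): centre of the jar's open rim, 92 mm from its origin along its axis
- ball1: white ceramic ball 24 mm across, 40 g, one of three alike, starting in the jar. Origin: its centre
- ball2: white ceramic ball 24 mm across, 40 g, one of three alike, starting in the jar. Origin: its centre
- ball3: white ceramic ball 24 mm across, 40 g, one of three alike, starting in the jar. Origin: its centre
- pad: round cork pad, 150 mm across, 8 mm thick, fixed on the bench. Origin: centre of its underside
- tray: grey plastic open rectangular tray, 200 mm (x) by 160 mm (y) by 45 mm high, walls and floor 5 mm thick, fixed on the bench. Origin: centre of its underside
- spatula: flat steel laboratory spatula, 165 mm long, lying on the bench; bystander, leave alone. Origin: middle of its underside
- marker: white marker pen with a black cap, 140 mm long, lying on the bench; bystander, leave alone. Origin: middle of its underside
- media_bottle: glass bottle 72 mm across, 150 mm tall, blue cap; bystander behind the work area, leave alone. Origin: centre of its underside
- wash_bottle: white plastic bottle 64 mm across, 160 mm tall, red cap; bystander behind the work area, leave alone. Origin: centre of its underside
- spare_jar: closed steel jar with a lid, 74 mm across, 75 mm tall, standing behind the work area; not the jar to empty, leave alone. Origin: centre of its underside
Mind the look-alikes: they are no part of the job. Leave any blue or pink look-alike of the jar alone.

How it is judged (in metres and radians):
On the way, in this order (a step that is already met when the one before it is completed fails the run):
1. the heater's knob is at its off stop (within 0.08 rad) (value of joint knob below 0.08 rad), for 0.2 s.
2. the jar stands upright on the cork pad, let go of, with all three balls still in it (horizontal distance between jar and pad below 0.048 m and z of jar in the frame of pad between 0.003 and 0.014 m and angle between jar's own z axis and vertical below 0.1 rad and linear speed of jar below 0.03 m/s and z of each of ball1, ball2, ball3 in the frame of jar below 0.092 m and horizontal distance between each of ball1, ball2, ball3 and jar below 0.032 m and contact force between the fingers and jar below 0.1 N), for 0.2 s.
3. the jar is tipped at least 1.4 rad from upright (angle between jar's own z axis and vertical above 1.4 rad), for 0.1 s.
At the end, for the whole second after the job is handed in: The knob is at its off stop (within 0.08 rad), the jar stands upright (within 0.10 rad), at rest, wholly on the cork pad (its axis within 48 mm of the pad's centre), and all three balls lie at rest inside the tray (value of joint knob below 0.08 rad and horizontal distance between jar and pad below 0.048 m and z of jar in the frame of pad between 0.003 and 0.014 m and angle between jar's own z axis and vertical below 0.1 rad and linear speed of jar below 0.03 m/s and x of ball1 in the frame of tray between -0.095 and 0.095 m and y of ball1 in the frame of tray between -0.075 and 0.075 m and z of each of ball1, ball2, ball3 in the frame of tray below 0.035 m and linear speed of each of ball1, ball2, ball3 below 0.05 m/s and x of ball2 in the frame of tray between -0.095 and 0.095 m and y of ball2 in the frame of tray between -0.075 and 0.075 m and x of ball3 in the frame of tray between -0.095 and 0.095 m and y of ball3 in the frame of tray between -0.075 and 0.075 m); the robot touches nothing.
It fails at once if one of the bystanders (spatula, marker, bottles, spare jar) is moved by more than 40 mm (distance of any of spatula, marker, media_bottle, wash_bottle, spare_jar from where it was at the start of the episode above 0.04 m).
It also fails if it takes over 72 s, if anything falls off the work surface, if the arm or the gripper's body presses on something with over 40 N, if the wrist force passes 120 N, or if a joint passes its speed limit or range.

ROBOT

A 6-joint arm with a two-finger parallel gripper is mounted at the origin on the work surface. World frame = base frame: x ahead of the robot, y to its left, z up, the work surface at z = 0. Lengths are in mm, angles in rad, forces in N, time in s.
With the tool pointing down it reaches from about 275 to 750 mm from the base axis. Payload 10.2 kg.
Tool frame: the origin (TCP) lies midway between the tips of the shut fingers; the grasp point (between the pads) lies 19 mm behind it; z points along the fingers, y is the direction in which the jaws open and shut (so a half turn about z gives the same grasp; the last joint's range is limited). The gripper opens to 85 mm and grips with 20 to 120 N. Pads are 22 mm wide; open, the fingers measure 114 mm over their backs; the gripper's body (76 mm by 85 mm) begins 54 mm behind the grasp point. The pads swing forward as they close: fully open they stand 13 mm farther back than shut.
Start: joints at [1.091, 0.313, 1.498, -0, 1.331, -0.223], TCP at [133.356, 507.787, 231.294] pointing down, gripper open.
Joint ranges: [-2.94, 2.94], [-0.97, 2.17], [0.19, 2.56], [-1.23, 4.37], [0.02, 3.11], [-2.88, 2.88]. Speed limits (rad/s): [2.39, 2.39, 3.01, 3.14, 3.14, 3.14].

INTERFACE

Orientations are given as a unit quaternion [w, x, y, z].
In Python, from rig import sense, optics, ctrl gives the robot as it stands.
- The arm moves only by the tool play_rows, never from a script. Its argument "plan" is a list of rows, each a list of 7 numbers: the shift along the world's x, y, z in mm, then the turn, a rotation vector about the world's x, y, z in rad, then the opening, from -1 (shut) to 1 (fully open), so that 0 is half open. A call has 1 to 5 rows; each row shifts and turns the pose as measured when the row begins; what a row does not reach is not made up. A row lasts 1/12 s, in which the tool goes at most 41.7 mm and 7.16 degrees, less where a joint would pass 70% of its speed; a pose out of reach is approached as far as the arm can. A call is refused whole if a number of a shift passes 41.7 or a number of a turn 0.125, either way. A call with a gripper value outside its range is refused whole. The fingers move at their own pace and stop on an object; "grip_force" is the grip in N (left out, the last holds). Time passes only in rows, so rows that do not move let the fingers close. It gives the time, the measured TCP pose, the force and the opening at its end, in the units of the state.
- sense(): the state, without advancing time (a new reading comes with each control period).
- optics.capture(name): name is "side" or "top" or "wrist"; returns a dict with "img" (384x512x3 uint8, blue, green, red), "fx", "fy", "cx", "cy" (pixels), "world_to_cam" (4x4, takes a point from world to camera coordinates). Camera axes: x right, y up, looking along -z (the intrinsics and any distortion apply to the point x, -y, -z); pixel columns grow to the right and rows downward; lengths in mm; the calibration is good to about 2 mm. The wrist camera is an equidistant fisheye: a pixel r from the principal point sees the ray r / f radians off the axis. A picture is of the moment at which its call begins. There is no depth.
- ctrl.finish_job(): hands the job in, once; it reports no verdict.
The state is a dict: "time_s": time; "joints": joint angles; "dq": joint speeds; "tau": joint torques, N m; "eef_pos": TCP position; "ee_rot": TCP orientation; "force": force on the tool from outside, world axes, zero at the start; "wrist_torque": the same for the moment, N m; "grip_width": opening from 0.0 (shut) to 1.0 (fully open).
Only numpy, scipy, OpenCV 4.12 (cv2) and the standard library are available. Lean on these libraries where they do the work, as an engineer would, in place of code of your own. Each camera call takes 0.05 s, during which the arm holds its last target. There are 200 camera calls.

## Working session

There is one attempt and no reset: what is moved stays moved. The work goes in short steps, Python scripts to look and compute and a tool call to move; the robot and the scene stay as the last step left them, time stands still between calls to the robot, and variables do not carry over. Pictures are saved under pics/ and viewed, about 8 in all and at most 12, crops included, and the job is handed in when it is done.

Besides the shell and the picture viewer there is one more tool, called after "Emit:" as a command line: name --pt "numbers of a row" for each row, then --argument value for the rest. play_rows: Moves the arm, as the interface text tells. Its arguments: {"type":"object","properties":{"plan":{"type":"array"},"grip_force":{"type":"number"}},"required":["plan"]}

```bash
mkdir -p pics; cat > h.py <<'E'
from rig import sense, optics, ctrl
import numpy as np, cv2
def cap(n,f=None):
    c=optics.capture(n)
    if f: cv2.imwrite('pics/'+f+'.png',c['img'])
    return c
def proj(c,p):
    q=c['world_to_cam']@np.append(p,1.); return np.array([c['cx']+c['fx']*q[0]/-q[2], c['cy']-c['fy']*q[1]/-q[2]])
def back(c,u,v,z):
    T=np.linalg.inv(c['world_to_cam']); d=np.array([(u-c['cx'])/c['fx'],-(v-c['cy'])/c['fy'],-1.])
    d=T[:3,:3]@d; o=T[:3,3]; return (o+d*(z-o[2])/d[2]).round(1)
E
python3 - <<'E'
from h import *
for n in('side','top'):
    c=cap(n,n+'0'); print(n,c['fx'],c['cx'],c['cy'],np.linalg.inv(c['world_to_cam']).round(3).tolist(),[k for k in c])
print(sense())
a=[cv2.imread(f'pics/{n}0.png') for n in('top','side')]
cv2.imwrite('pics/t.png',cv2.resize(a[0],(800,600)));cv2.imwrite('pics/s.png',cv2.resize(a[1],(800,600)))
E
```

```text
side 427.23926771222324 254.0118074244377 196.96316721122452 [[-0.886, 0.333, -0.323, 179.39], [-0.464, -0.625, 0.628, 687.627], [0.007, 0.706, 0.708, 966.1], [0.0, 0.0, 0.0, 1.0]] ['img', 'fx', 'fy', 'cx', 'cy', 'world_to_cam']
top 350.5047426874059 250.62837371312924 197.00880494703745 [[0.009, 0.997, -0.075, 497.986], [-1.0, 0.009, 0.004, -66.676], [0.005, 0.075, 0.997, 1148.721], [0.0, 0.0, 0.0, 1.0]] ['img', 'fx', 'fy', 'cx', 'cy', 'world_to_cam']
{'time_s': 0.1, 'joints': array([ 1.09059848e+00,  3.13403937e-01,  1.49832202e+00, -1.05054626e-05,
        1.33099862e+00, -2.23380322e-01]), 'dq': array([ 6.21820971e-04, -1.35555146e-03, -2.03534670e-03, -4.15703209e-05,
       -1.56400895e-03, -6.32636027e-04]), 'tau': array([ 2.80106658e-03, -4.12905407e+01, -2.60143894e+01, -1.72844530e-04,
        3.01279761e-03,  2.36468014e-05]), 'eef_pos': array([133.25447596, 507.58502007, 230.80195726]), 'ee_rot': array([-1.90227779e-04,  1.28054907e-01,  9.91766918e-01, -5.33056637e-04]), 'force': array([ 0.05313366, -0.34822665,  0.18508358]), 'wrist_torque': array([-0.06969757,  0.01284513,  0.00306691]), 'grip_width': 0.9983685367260469}
```

View pics/t.png

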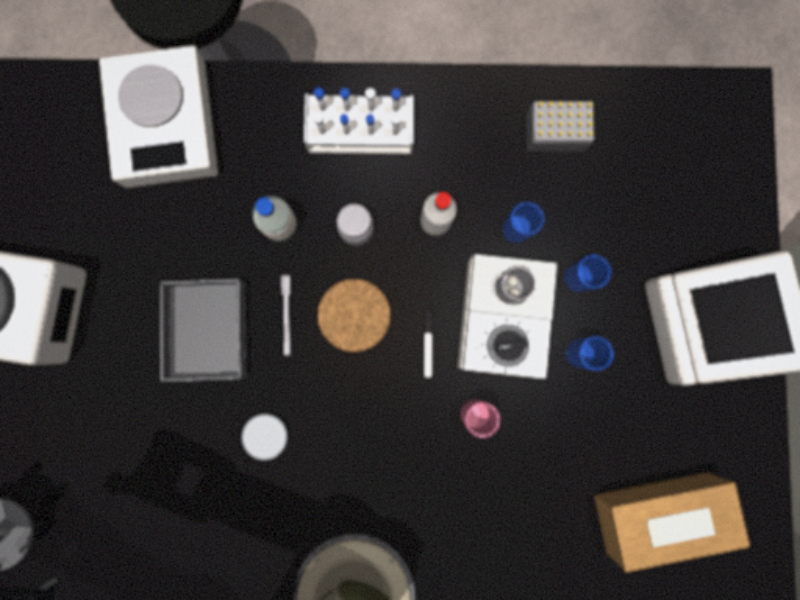

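View pics/s.png

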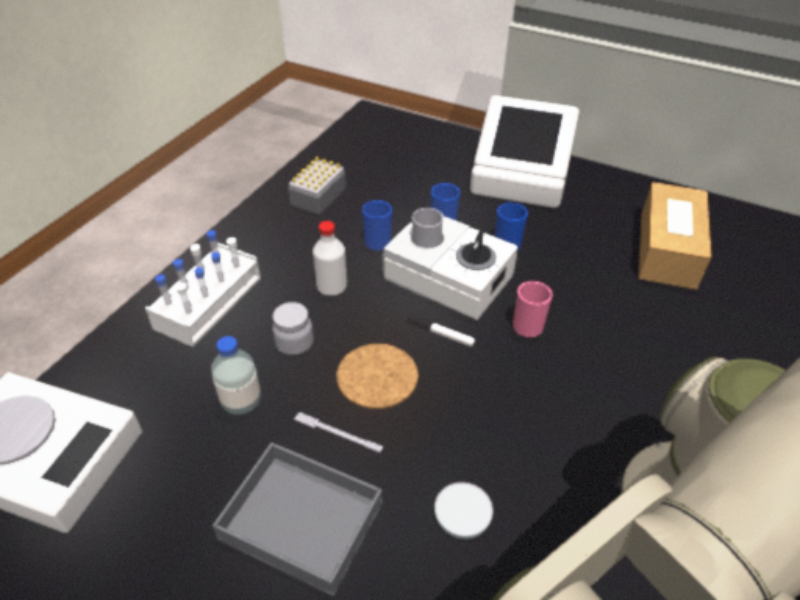

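Top view (800-px scale): the jar I want is the steel one in the heater well at (515,285). Things that could be mistaken for it: blue cups at (527,220), (593,272) and (595,353), the pink cup at (481,419), and the lidded spare jar at (355,222). The knob is at (508,345), the pad at (354,315) and the tray at (202,330).

```bash
python3 - <<'E'
from h import *
i=cv2.imread('pics/top0.png')[155:250,285:385]
a=cv2.resize(i,None,fx=6,fy=6,interpolation=cv2.INTER_CUBIC)
cv2.imwrite('pics/c.png',a)
E
```

```text
(no output)
```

View pics/c.png

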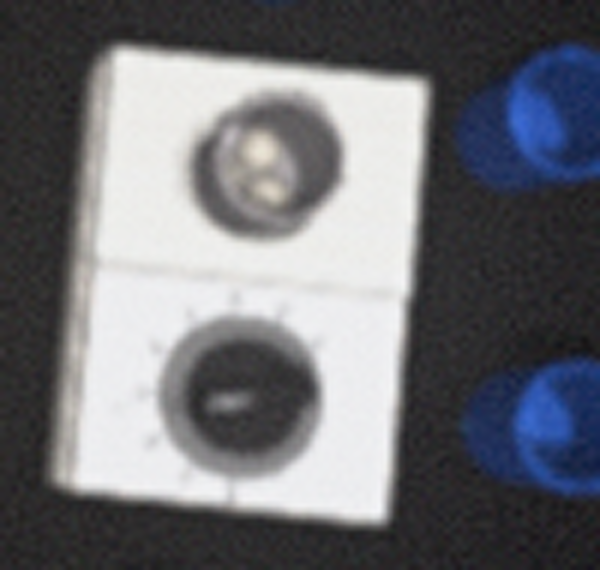

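```bash
python3 - <<'E'
from h import *
c=cap('top')
f=lambda u,v:(285+(u+.5)/6-.5,155+(v+.5)/6-.5)
C=np.array([back(c,*f(*p),85) for p in[(112,45),(430,78),(388,523),(75,490)]])
print(C.tolist()); o=C.mean(0); x=C[0]+C[1]-C[2]-C[3]; yaw=np.arctan2(x[1],x[0]); d=np.array([np.cos(yaw),np.sin(yaw)])
print('heater',o[:2],yaw,'knob',o[:2]-65*d,'jar',o[:2]+50*d)
a,b=[back(c,*f(*p),129)[:2] for p in[(250,398),(207,405)]];w=b-a
print('pointer',a,b,np.arctan2(w[1],w[0]), 'bar centre', )
g=lambda u,v:((u+.5)*.64-.5,(v+.5)*.64-.5)
print('pad',back(c,*g(354,315.5),8), [back(c,*g(*p),8).tolist() for p in[(318,315),(391,315),(354,279),(354,352)]])
T=[back(c,*g(*p),45) for p in[(160,281),(241,279),(242,380),(161,381)]];print('tray',np.mean(T,0),[t.tolist() for t in T])
print('spat',back(c,*g(286,275),0),back(c,*g(287,355),0),'marker',back(c,*g(428,315),5),back(c,*g(428,377),5),'lid',back(c,*g(265,437),10))
s=cap('side')
print('jar mouth side px800',proj(s,np.append(o[:2]+50*d,137))/.64,'knob',proj(s,np.append(o[:2]-65*d,129))/.64)
E
```

```text
[[687.5, -231.9, 85.0], [672.0, -394.6, 85.0], [445.8, -370.3, 85.0], [461.0, -212.8, 85.0]]
heater [ 566.575 -302.4  ] -0.09557712972501416 knob [ 501.87166116 -296.19694079] jar [ 616.3467991  -307.17158401]
pointer [ 507.5 -291.6] [ 504.  -270.7] 1.7367207992439535 bar centre
pad [568.1   7.2   8. ] [[568.4, 82.2, 8.0], [569.9, -70.0, 8.0], [644.8, 8.2, 8.0], [492.2, 6.1, 8.0]]
tray [533.925 311.95   45.   ] [[632.1, 398.3, 45.0], [637.8, 234.7, 45.0], [434.6, 226.7, 45.0], [431.2, 388.1, 45.0]]
spat [652.9 152.4   0. ] [484.7 146.3   0. ] marker [ 570.8 -147.5    5. ] [ 441.9 -148.     5. ] lid [317.2 185.5  10. ]
jar mouth side px800 [430.45588707 217.8479913 ] knob [480.32340331 240.93464082]
```

Emit:
play_rows --pt "17 -37 0 0 0 -0.06 1" --pt "17 -37 0 0 0 -0.06 1" --pt "17 -37 0 0 0 -0.06 1" --pt "17 -37 0 0 0 -0.06 1" --pt "17 -37 0 0 0 -0.06 1" --grip_force 40

```text
time_s: 0.62
eef_pos: [216.5, 320.4, 228.3]
ee_rot: [-0.001, 0.275, 0.961, -0.001]
force: [1.4, 0.1, 0.6]
grip_width: 0.999
```

Emit:
play_rows --pt "17 -37 0 0 0 -0.06 1" --pt "17 -37 0 0 0 -0.06 1" --pt "17 -37 0 0 0 -0.06 1" --pt "17 -37 0 0 0 -0.06 1" --pt "17 -37 0 0 0 -0.06 1"

```text
time_s: 1.03
eef_pos: [300.4, 129.5, 228.5]
ee_rot: [-0.0, 0.421, 0.907, -0.0]
force: [2.2, 0.1, 0.3]
grip_width: 0.999
```

Emit:
play_rows --pt "17 -37 0 0 0 -0.06 1" --pt "17 -37 0 0 0 -0.06 1" --pt "17 -37 0 0 0 -0.06 1" --pt "17 -37 0 0 0 -0.06 1" --pt "17 -37 0 0 0 -0.06 1"

```text
time_s: 1.45
eef_pos: [384.3, -61.7, 229.4]
ee_rot: [0.002, 0.56, 0.829, 0.001]
force: [0.9, 1.0, 0.7]
grip_width: 1.003
```

```bash
python3 -c "
from h import *
s=sense();print(s)"
```

```text
{'time_s': 1.45, 'joints': array([-4.62943800e-01,  5.73206256e-03,  1.86708728e+00,  6.78453781e-04,
        1.26492944e+00, -8.45758326e-01]), 'dq': array([-0.91705016,  0.60905575, -0.60497183,  0.00396567, -0.01755961,
       -0.15114809]), 'tau': array([  4.11644205, -30.22045255, -22.20139861,  -0.2051691 ,
         0.10051889,   0.04007457]), 'eef_pos': array([384.322438  , -61.65698136, 229.42272499]), 'ee_rot': array([1.86315858e-03, 5.59755855e-01, 8.28655286e-01, 5.72046056e-04]), 'force': array([0.89415497, 0.99184701, 0.65138486]), 'wrist_torque': array([ 0.08581581, -0.04422314, -0.03659247]), 'grip_width': 1.0034380114339942}
```

Emit:
play_rows --pt "17 -34 0 0 0 -0.04 1" --pt "17 -34 0 0 0 -0.04 1" --pt "17 -34 0 0 0 -0.04 1" --pt "17 -34 0 0 0 -0.04 1" --pt "17 -34 0 0 0 -0.04 1"

```text
time_s: 1.87
eef_pos: [470.9, -242.5, 228.7]
ee_rot: [0.002, 0.646, 0.764, 0.001]
force: [-0.6, 0.1, -0.1]
grip_width: 1.005
```

Emit:
play_rows --pt "17 -34 0 0 0 -0.01 1" --pt "16 -30 0 0 0 0 1" --pt "0 0 0 0 0 0 1"

```text
time_s: 2.12
eef_pos: [505.6, -315.3, 226.0]
ee_rot: [0.001, 0.652, 0.758, 0.0]
force: [-0.9, 0.3, -0.2]
grip_width: 1.0
```

```bash
python3 - <<'E'
from h import *
s=sense();print(s['joints'].round(3),s['eef_pos'],s['ee_rot'].round(3))
c=cap('wrist');cv2.imwrite('pics/w1.png',cv2.resize(c['img'],(800,600)))
print(c['fx'],c['cx'],c['cy'],np.linalg.inv(c['world_to_cam']).round(3).tolist())
E
```

```text
[-7.540e-01  4.730e-01  1.280e+00  1.000e-03  1.386e+00 -9.040e-01] [ 505.62753024 -315.29373906  226.03769695] [0.001 0.652 0.758 0.   ]
297.3186396354542 257.0192504766879 190.79463461986708 [[0.989, -0.144, -0.041, 496.392], [0.149, 0.953, 0.262, -249.312], [0.001, -0.265, 0.964, 369.114], [0.0, 0.0, 0.0, 1.0]]
```

View pics/w1.png

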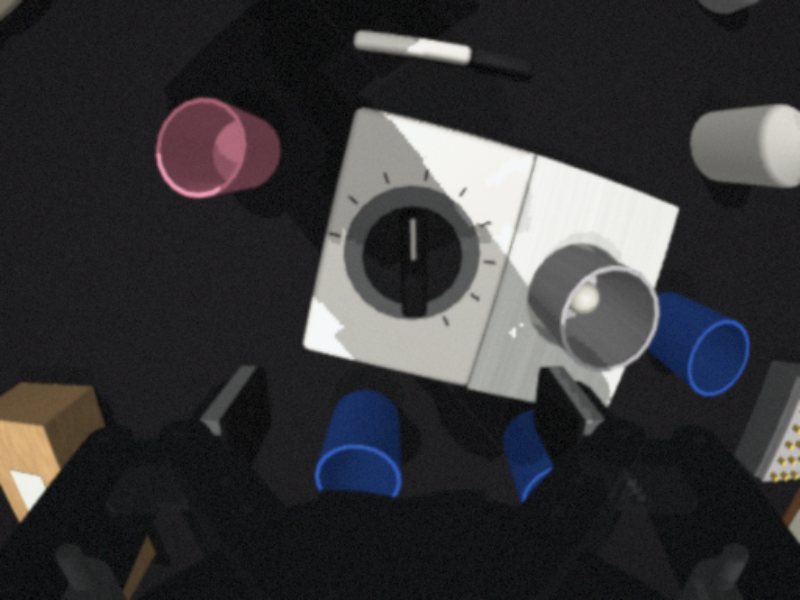

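```bash
cat >> h.py <<'E'
def fback(c,u,v,z,s=.64):
    u,v=(u+.5)*s-.5,(v+.5)*s-.5
    x,y=(u-c['cx'])/c['fx'],(v-c['cy'])/c['fy']; t=np.hypot(x,y); k=np.sin(t)/t
    d=np.array([x*k,-y*k,-np.cos(t)]); T=np.linalg.inv(c['world_to_cam']); d=T[:3,:3]@d; o=T[:3,3]
    return (o+d*(z-o[2])/d[2]).round(1)[:2]
E
python3 - <<'E'
from h import *
c=cap('wrist')
a,b=fback(c,413,218,129),fback(c,414,313,129); w=a-b
print('bar',a,b,(a+b)/2,np.linalg.norm(w),np.arctan2(w[1],w[0]))
P=[fback(c,*p,85) for p in[(361,107),(679,208),(303,347)]]; d=P[1]-P[0]; print(P,'yaw',np.arctan2(d[1],d[0]),'heater c',(P[1]+P[2])/2)
print('disc',[fback(c,*p,97) for p in[(411,252)]])
R=[fback(c,*p,137) for p in[(562,318),(658,306),(619,264),(600,369)]];print('jar',np.mean(R,0),R)
E
```

```text
bar [ 505.  -268.8] [ 513.5 -319.4] [ 509.25 -294.1 ] 51.30896607806472 1.737226644007622
[array([ 465.3, -209.7]), array([ 687.3, -231.4]), array([ 447.5, -367.2])] yaw -0.09743820608508104 heater c [ 567.4 -299.3]
disc [array([ 508.2, -291.9])]
jar [ 623.4  -302.05] [array([ 593.7, -308. ]), array([ 653.4, -292.3]), array([ 620.4, -272.9]), array([ 626.1, -335. ])]
```

Wrist view (800-px scale): the knob bar runs from its pointer end at (413,218) to (414,315). The jar rim is centred at (609,318), with a ball visible inside. Next I grip the knob.

Emit:
play_rows --pt "2 21 -20 0 0 0.015 1" --pt "0 0 -35 0 0 0 1" --pt "0 0 -35 0 0 0 1" --pt "0 0 -20 0 0 0 1" --pt "0 0 0 0 0 0 1"

```text
time_s: 2.63
eef_pos: [505.3, -283.6, 116.7]
ee_rot: [0.003, 0.644, 0.765, 0.001]
force: [0.6, -0.2, -0.4]
grip_width: 0.999
```

Emit:
play_rows --pt "3 -10 -11 0 0 0 1" --pt "0 0 0 0 0 0 1" --pt "0 0 0 0 0 0 -1" --pt "0 0 0 0 0 0 -1" --pt "0 0 0 0 0 0 -1"

```text
time_s: 3.05
eef_pos: [508.9, -290.3, 111.9]
ee_rot: [0.005, 0.643, 0.766, 0.001]
force: [0.2, 0.4, 0.1]
grip_width: 0.604
```

Emit:
play_rows --pt "0 0 0 0 0 0 -1" --pt "0 0 0 0 0 0 -1" --pt "0 0 0 0 0 0 -1" --pt "0 0 0 0 0 0 -1"

```text
time_s: 3.38
eef_pos: [508.2, -290.2, 114.8]
ee_rot: [0.006, 0.642, 0.766, -0.0]
force: [0.4, -1.9, -3.9]
grip_width: 0.151
```

Emit:
play_rows --pt "0 -2 -4 0 0 0.11 -1" --pt "0 0 -2 0 0 0.11 -1" --pt "0 0 -1 0 0 0.11 -1" --pt "0 0 -1 0 0 0.11 -1" --pt "0 0 -1 0 0 0.11 -1"

```text
time_s: 3.8
eef_pos: [505.1, -291.9, 114.6]
ee_rot: [0.003, 0.4, 0.916, -0.001]
force: [-6.6, 0.1, 8.8]
grip_width: 0.15
```

```bash
python3 -c "
from h import *
s=sense();q=s['ee_rot'];print(s);print(np.arctan2(2*q[2]**2-1,2*q[1]*q[2]))"
```

```text
{'time_s': 3.8, 'joints': array([-7.24828300e-01,  5.46084644e-01,  1.47018803e+00,  3.00404831e-04,
        1.11845187e+00, -1.47248656e+00]), 'dq': array([-0.01178974, -0.00393056,  0.00798058, -0.00681497, -0.00290038,
       -1.38519919]), 'tau': array([  2.20311105, -45.0690794 , -23.03214669,   0.9304036 ,
        -1.16022415,   1.76940858]), 'eef_pos': array([ 505.05751839, -291.85649798,  114.60267411]), 'ee_rot': array([ 0.00330863,  0.40010521,  0.91646277, -0.0009295 ]), 'force': array([-6.60242025,  0.07872523,  8.80303342]), 'wrist_torque': array([-0.04399989,  0.97593082, -0.03697974]), 'grip_width': 0.14958065536220674}
0.7475192214570633
```

Emit:
play_rows --pt "1 0 0 0 0 0.12 -1" --pt "1 0 0 0 0 0.12 -1" --pt "0 0 0 0 0 0.12 -1" --pt "0 0 0 0 0 0.12 -1" --pt "0 0 0 0 0 0.12 -1"

```text
time_s: 4.22
eef_pos: [503.1, -295.0, 114.7]
ee_rot: [0.0, 0.099, 0.995, -0.004]
force: [-1.5, -4.2, -2.0]
grip_width: 0.152
```

Emit:
play_rows --pt "0 0 0 0 0 0.09 -1" --pt "0 0 0 0 0 0.06 -1" --pt "0 0 0 0 0 0.04 -1"

```text
time_s: 4.47
eef_pos: [502.8, -295.9, 114.7]
ee_rot: [0.001, 0.0, 1.0, -0.003]
force: [-0.4, 1.2, 1.1]
grip_width: 0.154
```

```bash
python3 -c "
from h import *
s=sense();q=s['ee_rot'];print(s['eef_pos'],s['force'],s['wrist_torque'],s['dq'][5]);print(np.arctan2(2*q[2]**2-1,2*q[1]*q[2]))"
```

```text
[ 502.7988431  -295.90424544  114.7498203 ] [-0.41652003  1.1597377   1.05663022] [ 0.22468655 -0.02241665 -1.9646022 ] -0.4753790787172684
1.5707949323657897
```

Emit:
play_rows --pt "0 0 0 0 0 0.03 -1" --pt "0 0 0 0 0 0 -1" --pt "0 0 0 0 0 0 -1"

```text
time_s: 4.72
eef_pos: [501.6, -295.8, 114.8]
ee_rot: [0.001, -0.013, 1.0, -0.002]
force: [1.3, 0.1, -1.0]
grip_width: 0.152
```

```bash
python3 -c "
from h import *
s=sense();q=s['ee_rot'];print(s['eef_pos'],s['force'],s['wrist_torque'],s['dq'][5]);print(np.arctan2(2*q[2]**2-1,2*q[1]*q[2]))
i=cap('side')['img'][110:220,230:360];cv2.imwrite('pics/k.png',cv2.resize(i,None,fx=5,fy=5,interpolation=2))"
```

```text
[ 501.56643001 -295.78105985  114.78551802] [ 1.25290721  0.09845447 -0.98251776] [ 0.06700788 -0.09457674 -0.97027449] 0.003363372500028424
1.5975616624192832
```

View pics/k.png

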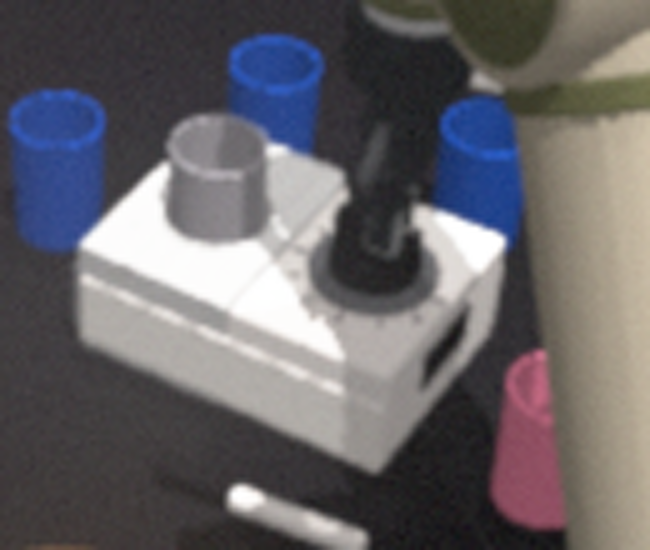

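The torque reading shows the knob against its stop. I'll release, rise and check.

Emit:
play_rows --pt "0 0 0 0 0 -0.03 1" --pt "0 0 0 0 0 0 1" --pt "0 0 0 0 0 0 1" --pt "0 0 0 0 0 0 1" --pt "0 0 30 0 0 0 1"

```text
time_s: 5.18
eef_pos: [500.1, -294.1, 140.3]
ee_rot: [-0.003, -0.0, 1.0, 0.001]
force: [-0.1, 0.4, -0.4]
grip_width: 0.851
```

Emit:
play_rows --pt "20 0 40 0 0 0 1" --pt "20 0 30 0 0 0 1" --pt "0 0 0 0 0 0 1" --pt "0 0 0 0 0 0 1"

```text
time_s: 5.52
eef_pos: [541.9, -294.2, 218.5]
ee_rot: [-0.001, -0.002, 1.0, -0.001]
force: [0.4, -0.5, -1.9]
grip_width: 0.999
```

```bash
python3 - <<'E'
from h import *
s=sense();q=s['ee_rot'];print(s['joints'].round(3),s['eef_pos'],q)
c=cap('wrist');cv2.imwrite('pics/w2.png',cv2.resize(c['img'],(800,600)))
E
```

```text
[-0.686  0.527  1.217 -0.003  1.397 -2.259] [ 541.94607686 -294.21269226  218.52540157] [-7.96649335e-04 -1.58013339e-03  9.99997411e-01 -1.43032566e-03]
```

View pics/w2.png

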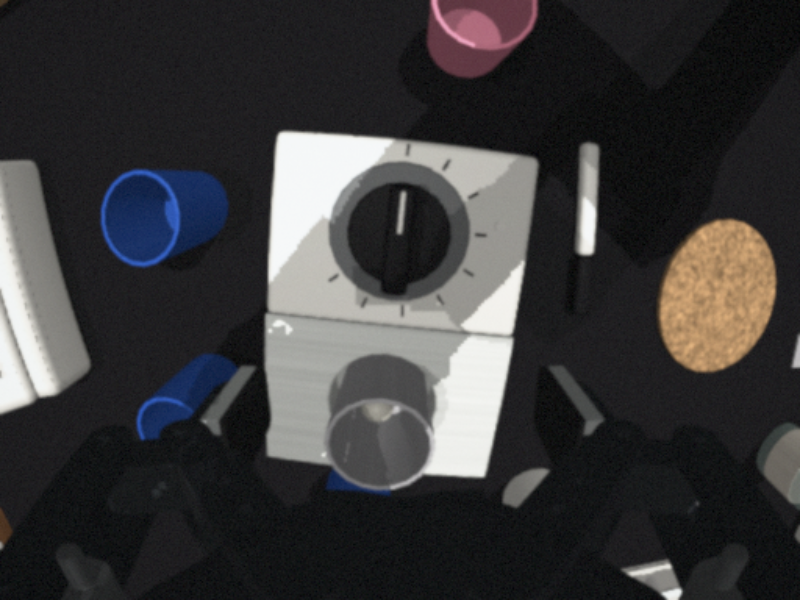

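```bash
python3 - <<'E'
from h import *
c=cap('wrist')
a,b=fback(c,403,190,129),fback(c,395,292,129); w=a-b; print('bar',(a+b)/2,np.arctan2(w[1],w[0])-np.pi)
P=[fback(c,*p,85) for p in[(279,132),(538,158),(486,477),(266,457)]]
print(P,[np.arctan2(*(e[::-1])) for e in (P[2]-P[1],P[3]-P[0])])
R=[fback(c,*p,137) for p in[(327,440),(433,440),(380,400),(378,488)]];print('jar',np.mean(R,0),R)
print('pad',fback(c,717,295,8))
E
```

```text
bar [ 510.15 -296.25] -0.07414951965862038
[array([ 448.6, -368.9]), array([ 463.5, -212.9]), array([ 688.3, -232. ]), array([ 673.4, -394.5])] [np.float64(-0.08476084250158565), np.float64(-0.11339052166894364)]
jar [ 623.4   -307.125] [array([ 621.8, -337.1]), array([ 620.7, -276.6]), array([ 594.9, -306.3]), array([ 656.2, -308.5])]
pad [567.9  -0.8]
```

Emit:
play_rows --pt "35 -5 0 0 0 0 1" --pt "35 -5 0 0 0 0 1" --pt "10 -2 0 0 0 0 1" --pt "0 0 0 0 0 0 1" --pt "0 0 0 0 0 0 1"

```text
time_s: 6.03
eef_pos: [618.3, -304.3, 208.1]
ee_rot: [-0.009, -0.001, 1.0, 0.005]
force: [-1.0, -0.0, -0.0]
grip_width: 1.002
```

Emit:
play_rows --pt "5 -2 -35 -0.01 -0.018 0 1" --pt "0 0 -35 0 0 0 1" --pt "0 0 -15 0 0 0 1" --pt "0 0 0 0 0 0 1"

```text
time_s: 6.37
eef_pos: [619.0, -306.2, 120.0]
ee_rot: [-0.0, -0.0, 1.0, -0.001]
force: [-0.3, 0.3, -1.2]
grip_width: 0.999
```

Emit:
play_rows --pt "4 0 -14 0 0 0 1" --pt "0 0 -13 0 0 0 1" --pt "0 0 0 0 0 0 1" --pt "0 0 0 0 0 0 -1" --pt "0 0 0 0 0 0 -1"

```text
time_s: 6.78
eef_pos: [621.9, -306.9, 93.3]
ee_rot: [0.0, 0.0, 1.0, -0.001]
force: [0.9, -0.6, 0.4]
grip_width: 0.746
```

Emit:
play_rows --pt "0 0 0 0 0 0 -1" --pt "0 0 0 0 0 0 -1" --pt "0 0 0 0 0 0 -1"

```text
time_s: 7.03
eef_pos: [621.9, -307.0, 94.0]
ee_rot: [0.0, 0.0, 1.0, -0.001]
force: [0.0, 0.7, -4.0]
grip_width: 0.72
```

Emit:
play_rows --pt "0 0 10 0 0 0 -1" --pt "0 0 15 0 0 0 -1" --pt "0 0 20 0 0 0 -1" --pt "0 0 25 0 0 0 -1" --pt "0 0 25 0 0 0 -1" --grip_force 60

```text
time_s: 7.45
eef_pos: [618.9, -304.7, 187.2]
ee_rot: [-0.006, 0.0, 1.0, 0.003]
force: [0.8, 0.2, -3.4]
grip_width: 0.721
```

Emit:
play_rows --pt "0 0 10 0 0 0 -1" --pt "-2 10 0 0 0 0 -1" --pt "-3 20 0 0 0 0 -1" --pt "-5 25 0 0 0 0 -1" --pt "-5 25 0 0 0 0 -1"

```text
time_s: 7.87
eef_pos: [603.4, -225.6, 204.5]
ee_rot: [-0.001, 0.003, 1.0, -0.001]
force: [1.7, 0.8, -5.4]
grip_width: 0.721
```

Emit:
play_rows --pt "-4 28 -5 0 0 0 -1" --pt "-4 28 -5 0 0 0 -1" --pt "-4 28 -5 0 0 0 -1" --pt "-4 28 -5 0 0 0 -1" --pt "-4 28 -5 0 0 0 -1"

```text
time_s: 8.28
eef_pos: [578.4, -75.9, 177.5]
ee_rot: [-0.002, 0.003, 1.0, 0.0]
force: [0.7, 0.1, -3.5]
grip_width: 0.72
```

Emit:
play_rows --pt "-4 28 -10 0 0 0 -1" --pt "-4 24 -10 0 0 0 -1" --pt "-3 15 -10 0 0 0 -1" --pt "-2 8 -10 0 0 0 -1" --pt "0 0 0 0 0 0 -1"

```text
time_s: 8.7
eef_pos: [558.2, 12.5, 133.8]
ee_rot: [-0.005, -0.0, 1.0, 0.002]
force: [0.6, -0.1, -5.9]
grip_width: 0.722
```

Emit:
play_rows --pt "8 -8 -20 -0.004 -0.01 0 -1" --pt "0 0 -20 0 0 0 -1" --pt "0 0 -15 0 0 0 -1" --pt "0 0 -8 0 0 0 -1" --pt "0 0 0 0 0 0 -1"

```text
time_s: 9.12
eef_pos: [565.3, 5.0, 70.5]
ee_rot: [0.001, -0.001, 1.0, -0.001]
force: [-0.2, -0.2, -4.8]
grip_width: 0.726
```

Emit:
play_rows --pt "2 -2 -6 0 0 0 -1" --pt "0 0 -5 0 0 0 -1" --pt "0 0 -2 0 0 0 -1" --pt "0 0 0 0 0 0 -1"

```text
time_s: 9.45
eef_pos: [568.6, 1.9, 58.9]
ee_rot: [0.003, -0.001, 1.0, -0.001]
force: [-0.4, 1.2, -4.4]
grip_width: 0.719
```

Emit:
play_rows --pt "0 0 -1.5 0 0 0 -1" --pt "0 0 -1 0 0 0 -1" --pt "0 0 0 0 0 0 -1"

```text
time_s: 9.7
eef_pos: [569.2, 1.8, 57.3]
ee_rot: [0.004, -0.001, 1.0, -0.001]
force: [0.6, -0.1, -4.2]
grip_width: 0.721
```

Emit:
play_rows --pt "0 0 -1.5 0 0 0 -1" --pt "0 0 -1 0 0 0 -1" --pt "0 0 0 0 0 0 -1"

```text
time_s: 9.95
eef_pos: [570.4, 1.9, 57.2]
ee_rot: [0.006, -0.001, 1.0, -0.001]
force: [0.8, -0.0, -4.9]
grip_width: 0.719
```

Emit:
play_rows --pt "-1 0 -3 -0.002 0.012 0 -1" --pt "0 0 -1 0 0 0 -1"

```text
time_s: 10.12
eef_pos: [572.0, 1.9, 56.9]
ee_rot: [0.003, -0.001, 1.0, -0.003]
force: [-2.4, 0.6, -0.5]
grip_width: 0.722
```

Contact (the weight is off the gripper), so I release and rise.

Emit:
play_rows --pt "0 0 0 0 0 0 1" --pt "0 0 0 0 0 0 1" --pt "0 0 0 0 0 0 1" --pt "0 0 0 0 0 0 1" --pt "0 0 20 0 0 0 1"

```text
time_s: 10.53
eef_pos: [571.4, 1.9, 75.0]
ee_rot: [0.002, -0.001, 1.0, -0.003]
force: [-0.6, 0.7, -1.1]
grip_width: 1.002
```

Emit:
play_rows --pt "0 0 30 0 0 0 1" --pt "0 0 40 0 0 0 1" --pt "0 0 40 0 0 0 1" --pt "0 0 0 0 0 0 1"

```text
time_s: 10.87
eef_pos: [570.7, 1.8, 190.5]
ee_rot: [0.001, -0.001, 1.0, -0.003]
force: [-0.5, -0.6, 0.4]
grip_width: 1.004
```

```bash
python3 - <<'E'
from h import *
s=sense();print(s['joints'].round(3),s['eef_pos'],s['ee_rot'])
c=cap('wrist');T=cap('top');S=cap('side')
w=cv2.resize(c['img'],(512,384)); 
a=cv2.resize(S['img'][150:370,130:320],None,fx=384/220,fy=384/220,interpolation=2)
cv2.imwrite('pics/p.png',np.hstack([w[:,:460],a]))
print(w.shape,a.shape)
E
```

```text
[-0.2    0.444  1.419 -0.005  1.275 -1.771] [570.67926769   1.76179721 190.54279964] [ 1.44393430e-03 -5.87175306e-04  9.99995381e-01 -2.60943213e-03]
(384, 512, 3) (384, 332, 3)
```

View pics/p.png

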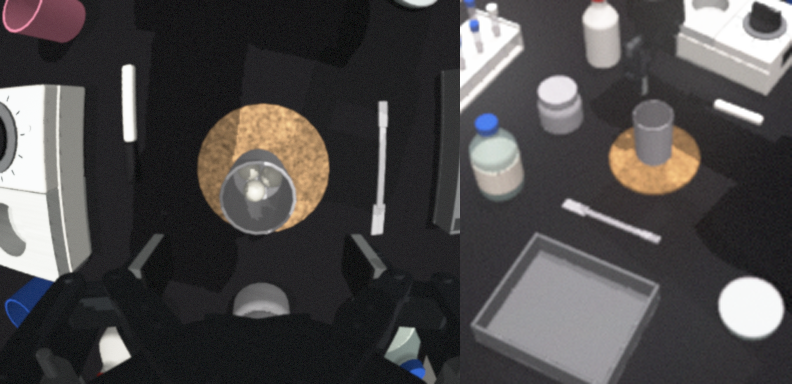

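The jar stands upright on the pad with the balls visible inside, at (258,190) in the wrist view. Next is an oblique side grasp. I'll yaw and pitch up clear of the jar and learn the wrist geometry from that.

Emit:
play_rows --pt "-30 6 0 0 0 -0.1 1" --pt "-30 6 0 0 0 -0.1 1" --pt "-30 6 0 -0.024 -0.12 0 1" --pt "-20 4 0 -0.024 -0.12 0 1" --pt "0 0 0 -0.024 -0.12 0 1"

```text
time_s: 11.43
eef_pos: [452.5, 24.2, 171.7]
ee_rot: [0.174, 0.104, 0.979, -0.017]
force: [2.1, -0.8, 0.3]
grip_width: 1.0
```

```bash
cat > fit.py <<'E'
from h import *
from scipy.optimize import least_squares
D=[(.3134,1.4983,1.331,512,231),(.0057,1.867,1.265,371.5,229.4),(.473,1.280,1.386,584.5,226),(.546,1.470,1.118,572,114.6),(.527,1.217,1.397,605.7,218.5),(.444,1.419,1.275,558.7,190.5)]
s=sense();j=s['joints'];p=s['eef_pos'];print(j.round(3),p,s['ee_rot'])
D.append((j[1],j[2],j[4],np.sqrt(p[0]**2+p[1]**2-116**2),p[2]))
def fk(q,a,b,d):
    r0,z0,l1,al,l2,be,L=q; t=a+b+d
    return r0+l1*np.sin(a+al)+l2*np.sin(a+b+be)+L*np.sin(t), z0+l1*np.cos(a+al)+l2*np.cos(a+b+be)+L*np.cos(t)
def res(q): return np.ravel([np.subtract(fk(q,*e[:3]),e[3:]) for e in D]+[[(q[0])*.02,(q[3])*2]])
f=least_squares(res,[0,300,360,0,350,0,200],x_scale=[50,100,100,.2,100,.2,100]);q=f.x;print(q.round(2),res(q).round(1))
def ik(r,z,t): # t=angle from up
    return least_squares(lambda x:np.subtract(fk(q,x[0],x[1],t-x[0]-x[1]),(r,z)),[.3,1.6])
for t in(2.09,2.2,2.36):
    r=555+19*np.sin(t); z=75+19*np.cos(t)
    o=ik(r,z,t); print(t,o.x.round(3),'j5',t-o.x.sum(),o.cost)
E
python3 fit.py
```

```text
[-2.060e-01  5.100e-02  2.031e+00  1.000e-03  7.080e-01 -1.566e+00] [452.54996184  24.15743325 171.65633783] [ 0.17432128  0.10417722  0.97900925 -0.01732294]
[-7.0000e-02  2.0061e+02  4.3885e+02  0.0000e+00  3.9923e+02  1.0000e-01
  2.5502e+02] [-0.2 -0.2  0.   0.1 -0.   0.3 -0.1  0.   0.  -0.1  0.2 -0.1  0.  -0.
 -0.   0. ]
2.09 [0.556 2.188] j5 -0.6535045385797611 9.087677628146056e-28
2.2 [0.509 2.15 ] j5 -0.45896681592504285 6.68954047627418e-27
2.36 [0.465 2.079] j5 -0.184000617248826 9.410795054924582e-26
```

```bash
cat > kin.py <<'E'
import numpy as np
from scipy.optimize import least_squares
from scipy.spatial.transform import Rotation as R
LO=np.array([-2.94,-.97,.19,-1.23,.02,-2.88]);HI=np.array([2.94,2.17,2.56,4.37,3.11,2.88])
def fk(j,s=1):
    e=lambda a,t:R.from_euler(a,t)
    w=np.array([438.85*np.sin(j[1])+399.23*np.sin(j[1]+j[2]+.1),116,200.6+438.85*np.cos(j[1])+399.23*np.cos(j[1]+j[2]+.1)])
    r=e('z',j[0])*e('y',j[1]+j[2])*e('z',s*j[3])*e('y',j[4])*e('z',j[5]+np.pi/2)
    return e('z',j[0]).apply(w)+r.apply([0,0,255.02]),r
def tool(az,phi,roll=0,flip=0):
    h=np.array([np.cos(az),np.sin(az),0]);z=np.sin(phi)*h-np.cos(phi)*np.array([0,0,1]);y=np.array([-h[1],h[0],0])*(-1 if flip else 1)
    M=R.from_matrix(np.c_[np.cross(y,z),y,z]); return R.from_rotvec(roll*z)*M
def ik(p,r,j0,s=1):
    def f(j):
        P,Q=fk(j,s); return np.r_[(P-p)/100,(r*Q.inv()).as_rotvec(),(j-j0)*1e-4]
    o=least_squares(f,np.clip(j0,LO+.001,HI-.001),bounds=(LO,HI)); P,Q=fk(o.x,s)
    return o.x,np.linalg.norm(P-p),(r*Q.inv()).magnitude()
E
python3 - <<'E'
from kin import *
from h import sense
s=sense();j=s['joints'];p,r=fk(j);w=s['ee_rot'];print(p,s['eef_pos'],(R.from_quat([*w[1:],w[0]])*r.inv()).magnitude())
G=np.array([571,2,76.])
for phi in(.8,1.05):
  for az in np.radians([30,50,70,90,-50,-70,-90,-120]):
    for fl in (0,1):
      M=tool(az,phi,0,fl);g=M.apply([0,0,1])
      x,e,a=ik(G+19*g,M,np.array([-.2,.3,1.9,np.pi/2 if az>0 else -.8,.8,-1.5 ]))
      if e<1 and a<.02: print(phi,round(np.degrees(az)),fl,x.round(2),'wrist z',(G+19*g-255*g).round())
E
```

```text
[451.7557677   24.01714    170.55135159] [452.54996184  24.15743325 171.65633783] 2.985290387719046e-16
0.8 30 1 [-0.46  0.51  2.    1.41  0.65 -0.62] wrist z [424. -83. 240.]
0.8 50 1 [-0.51  0.57  1.86  1.11  0.91 -0.63] wrist z [ 462. -128.  240.]
0.8 70 1 [-0.52  0.66  1.69  0.88  1.15 -0.69] wrist z [ 513. -157.  240.]
0.8 90 1 [-0.48  0.75  1.5   0.7   1.39 -0.79] wrist z [ 571. -167.  240.]
0.8 -70 0 [ 0.09  0.66  1.69 -1.08  0.9   0.5 ] wrist z [513. 161. 240.]
0.8 -70 1 [ 0.09  0.66  1.69 -1.08  0.9  -2.65] wrist z [513. 161. 240.]
0.8 -90 0 [ 0.1   0.75  1.49 -0.88  1.18  0.57] wrist z [571. 171. 240.]
0.8 -90 1 [ 0.1   0.75  1.49 -0.88  1.18 -2.57] wrist z [571. 171. 240.]
0.8 -120 0 [ 0.05  0.89  1.22 -0.65  1.55  0.76] wrist z [656. 149. 240.]
0.8 -120 1 [ 0.05  0.89  1.22 -0.65  1.55 -2.38] wrist z [656. 149. 240.]
1.05 30 1 [-0.54  0.59  2.08  1.77  0.88 -1.03] wrist z [ 394. -100.  193.]
1.05 50 1 [-0.59  0.66  1.91  1.35  1.08 -0.91] wrist z [ 439. -155.  193.]
1.05 70 1 [-0.58  0.75  1.7   1.06  1.32 -0.87] wrist z [ 501. -190.  193.]
1.05 90 1 [-0.53  0.85  1.47  0.84  1.56 -0.88] wrist z [ 571. -203.  193.]
1.05 -90 0 [ 0.16  0.85  1.46 -1.08  1.33  0.72] wrist z [571. 207. 193.]
1.05 -90 1 [ 0.16  0.85  1.46 -1.08  1.33 -2.42] wrist z [571. 207. 193.]
1.05 -120 0 [ 0.09  1.    1.12 -0.8   1.74  0.79] wrist z [673. 179. 193.]
1.05 -120 1 [ 0.09  1.    1.12 -0.8   1.74 -2.35] wrist z [673. 179. 193.]
```

```bash
cat > rows.py <<'E'
import sys
from kin import *
from h import sense
def go(target,n,show=5,g=1,joint=True,s=1):
    """rows from measured state to (p,R)"""
    S=sense();j=S['joints'];p0=S['eef_pos'];w=S['ee_rot'];r0=R.from_quat([*w[1:],w[0]])
    x,e,a=ik(target[0],target[1],j,s); print('now',p0.round(1),j.round(2),'goal',x.round(2),round(e,1),round(a,3))
    P,Q=[p0],[r0]
    d=fk(j,s)[0]-p0
    for k in range(1,n+1):
        t=k/n
        if joint: pp,q=fk(j+(x-j)*t,s); P.append(pp-d*(1-t));Q.append(q)
        else: P.append(p0+(target[0]-p0)*t);Q.append(R.from_rotvec((target[1]*r0.inv()).as_rotvec()*t)*r0)
    rows=[np.r_[(P[k+1]-P[k]).round(0),(Q[k+1]*Q[k].inv()).as_rotvec().round(3),g].tolist() for k in range(n)]
    print('max',np.abs(np.array(rows)).max(0)); print(*rows[:show],sep=',\n')
    print('path',np.array(P).round()[::max(1,n//4)].tolist())
E
python3 - <<'E'
from rows import *
M=tool(np.radians(70),1.05,0,1);g=M.apply([0,0,1]);print(g)
go((np.array([571,2,150.])-100*g,M),18,9)
# pour
for phi in(1.05,1.25):
  for az in(50,70,90):
    for roll in(2.2,2.6):
        M0=tool(0,1.05,0,1);up=M0.inv().apply([0,0,1])
        T=tool(np.radians(az),phi,roll,1);u=T.apply(up);gg=T.apply([0,0,1])
        mouth=np.array([534,300,100.]);G=mouth-24*u
        x,e,a=ik(G+19*gg,T,np.array([.1,.6,1.5,1,1.3,1.3])); print(phi,az,roll,'tip',np.arccos(u[2]).round(2),u.round(2),'G',G.round(),x.round(2),round(e,1),round(a,2))
E
```

```text
[ 0.29667622  0.8151112  -0.49757105]
now [452.5  24.2 171.7] [-0.21  0.05  2.03  0.    0.71 -1.57] goal [-0.77  0.54  1.61  0.92  1.59 -0.7 ] 0.0 0.0
max [ 7.    13.     8.     0.084  0.039  0.1    1.   ]
[1.0, -5.0, -6.0, 0.071, 0.039, -0.1, 1.0],
[1.0, -4.0, -5.0, 0.071, 0.039, -0.099, 1.0],
[2.0, -4.0, -5.0, 0.072, 0.039, -0.098, 1.0],
[2.0, -3.0, -4.0, 0.072, 0.038, -0.096, 1.0],
[3.0, -3.0, -3.0, 0.073, 0.038, -0.094, 1.0],
[4.0, -3.0, -2.0, 0.073, 0.038, -0.092, 1.0],
[4.0, -3.0, -1.0, 0.074, 0.037, -0.089, 1.0],
[5.0, -3.0, 0.0, 0.075, 0.037, -0.087, 1.0],
[6.0, -3.0, 1.0, 0.076, 0.036, -0.084, 1.0]
path [[453.0, 24.0, 172.0], [459.0, 8.0, 152.0], [474.0, -3.0, 147.0], [500.0, -20.0, 158.0], [529.0, -54.0, 183.0]]
1.05 50 2.2 tip 1.77 [ 0.1  -0.98 -0.2 ] G [532. 323. 105.] [0.12 0.55 2.   1.97 0.7  1.26] 0.0 0.0
1.05 50 2.6 tip 1.98 [-0.17 -0.9  -0.4 ] G [538. 322. 110.] [0.12 0.55 1.98 1.94 0.69 1.69] 0.0 0.0
1.05 70 2.2 tip 1.77 [ 0.42 -0.88 -0.2 ] G [524. 321. 105.] [0.03 0.6  1.89 1.51 0.94 1.4 ] 0.0 0.0
1.05 70 2.6 tip 1.98 [ 0.15 -0.91 -0.4 ] G [530. 322. 110.] [0.03 0.
[... 164 characters left out ...]
5 -0.8  -0.4 ] G [523. 319. 110.] [-0.    0.68  1.69  1.19  1.21  1.86] 0.0 0.0
1.25 50 2.2 tip 1.9 [ 0.13 -0.94 -0.33] G [531. 322. 108.] [0.09 0.63 2.05 2.17 0.95 1.03] 0.0 0.0
1.25 50 2.6 tip 2.15 [-0.11 -0.83 -0.55] G [537. 320. 113.] [0.08 0.62 2.04 2.15 0.94 1.45] 0.0 0.0
1.25 70 2.2 tip 1.9 [ 0.44 -0.83 -0.33] G [523. 320. 108.] [-0.01  0.68  1.92  1.69  1.13  1.2 ] 0.0 0.0
1.25 70 2.6 tip 2.15 [ 0.18 -0.82 -0.55] G [530. 320. 113.] [-0.02  0.67  1.91  1.68  1.12  1.62] 0.0 0.0
1.25 90 2.2 tip 1.9 [ 0.7  -0.63 -0.33] G [517. 315. 108.] [-0.05  0.75  1.73  1.33  1.35  1.31] 0.0 0.0
1.25 90 2.6 tip 2.15 [ 0.45 -0.71 -0.55] G [523. 317. 113.] [-0.04  0.75  1.71  1.33  1.35  1.73] 0.0 0.0
```

Emit:
play_rows --pt "0 -5 4 0.071 0.039 -0.1 1" --pt "1 -5 4 0.071 0.039 -0.099 1" --pt "1 -5 4 0.072 0.039 -0.098 1" --pt "1 -5 4 0.072 0.038 -0.096 1" --pt "1 -5 4 0.073 0.038 -0.094 1"

```text
time_s: 11.85
eef_pos: [444.3, 4.4, 180.5]
ee_rot: [0.045, 0.358, 0.927, 0.104]
force: [0.2, 0.7, 0.3]
grip_width: 0.997
```

```bash
python3 - <<'E'
from rows import *
s=sense();j=s['joints'];w=s['ee_rot'];r=R.from_quat([*w[1:],w[0]])
for sg in(1,-1):
    p,q=fk(j,sg);print(sg,p.round(1),s['eef_pos'].round(1),(r*q.inv()).magnitude())
M=tool(np.radians(70),1.05,0,1);g=M.apply([0,0,1])
go((np.array([571,2,150.])-100*g,M),12,12)
E
```

```text
1 [443.6   4.3 179.4] [444.3   4.4 180.5] 3.9163663670764587e-16
-1 [404.  -94.4 179.4] [444.3   4.4 180.5] 0.48719465329929496
now [444.3   4.4 180.5] [-0.38  0.11  1.91  0.24  1.04 -1.33] goal [-0.77  0.54  1.61  0.92  1.59 -0.7 ] 0.0 0.0
max [ 9.    15.     5.     0.09   0.039  0.097  1.   ]
[6.0, -2.0, -3.0, 0.08, 0.039, -0.097, 1.0],
[6.0, -2.0, -2.0, 0.081, 0.039, -0.094, 1.0],
[7.0, -3.0, -1.0, 0.082, 0.039, -0.092, 1.0],
[8.0, -4.0, -0.0, 0.082, 0.038, -0.089, 1.0],
[8.0, -4.0, 1.0, 0.083, 0.038, -0.086, 1.0],
[9.0, -6.0, 2.0, 0.084, 0.037, -0.083, 1.0],
[9.0, -7.0, 2.0, 0.085, 0.036, -0.08, 1.0],
[9.0, -8.0, 3.0, 0.087, 0.035, -0.076, 1.0],
[9.0, -10.0, 4.0, 0.088, 0.033, -0.072, 1.0],
[9.0, -11.0, 4.0, 0.089, 0.031, -0.069, 1.0],
[9.0, -13.0, 5.0, 0.089, 0.028, -0.065, 1.0],
[8.0, -15.0, 5.0, 0.09, 0.026, -0.061, 1.0]
path [[444.0, 4.0, 181.0], [464.0, -3.0, 174.0], [488.0, -16.0, 176.0], [516.0, -41.0, 185.0], [541.0, -80.0, 200.0]]
```

Model confirmed; I continue along the path.

Emit:
play_rows --pt "6 -3 0 0.08 0.039 -0.097 1" --pt "6 -4 0 0.081 0.039 -0.094 1" --pt "7 -5 0 0.082 0.039 -0.092 1" --pt "8 -6 0 0.082 0.038 -0.089 1" --pt "8 -6 1 0.083 0.038 -0.086 1"

```text
time_s: 12.27
eef_pos: [477.8, -19.5, 175.8]
ee_rot: [-0.095, 0.561, 0.788, 0.235]
force: [0.2, 0.4, 0.1]
grip_width: 1.0
```

Emit:
play_rows --pt "9 -6 2 0.084 0.037 -0.083 1" --pt "9 -7 2 0.085 0.036 -0.08 1" --pt "9 -8 3 0.087 0.035 -0.076 1" --pt "9 -10 3 0.088 0.033 -0.072 1" --pt "9 -11 3 0.089 0.031 -0.069 1"

```text
time_s: 12.68
eef_pos: [522.5, -62.2, 181.9]
ee_rot: [-0.245, 0.685, 0.582, 0.363]
force: [1.0, -0.5, -0.4]
grip_width: 1.0
```

```bash
python3 - <<'E'
from rows import *
M=tool(np.radians(70),1.05,0,1);g=M.apply([0,0,1])
go((np.array([571,2,80.])-85*g,M),5,5,joint=False)
E
```

```text
now [522.5 -62.2 181.9] [-0.72  0.49  1.65  0.79  1.52 -0.82] goal [-0.74  0.66  1.66  0.93  1.48 -0.82] 0.0 0.0
max [5.0e+00 1.0e+00 1.2e+01 3.3e-02 9.0e-03 2.8e-02 1.0e+00]
[5.0, -1.0, -12.0, 0.033, 0.009, -0.028, 1.0],
[5.0, -1.0, -12.0, 0.033, 0.009, -0.028, 1.0],
[5.0, -1.0, -12.0, 0.033, 0.009, -0.028, 1.0],
[5.0, -1.0, -12.0, 0.033, 0.009, -0.028, 1.0],
[5.0, -1.0, -12.0, 0.033, 0.009, -0.028, 1.0]
path [[523.0, -62.0, 182.0], [527.0, -63.0, 170.0], [532.0, -64.0, 158.0], [536.0, -65.0, 146.0], [541.0, -66.0, 134.0], [546.0, -67.0, 122.0]]
```

Emit:
play_rows --pt "4 -2 -12 0.033 0.009 -0.028 1" --pt "4 -2 -12 0.033 0.009 -0.028 1" --pt "5 -2 -12 0.033 0.009 -0.028 1" --pt "5 -1 -12 0.033 0.009 -0.028 1" --pt "5 -1 -12 0.033 0.009 -0.028 1"

```text
time_s: 13.1
eef_pos: [545.0, -72.9, 112.4]
ee_rot: [-0.295, 0.715, 0.482, 0.412]
force: [-0.2, -0.4, -0.2]
grip_width: 1.003
```

Emit:
play_rows --pt "0 0 0 0 0 0 1"

```text
time_s: 13.18
eef_pos: [543.8, -72.3, 108.6]
ee_rot: [-0.298, 0.716, 0.479, 0.411]
force: [0.3, -0.4, -0.2]
grip_width: 0.999
```

```bash
python3 - <<'E'
from rows import *
from h import cap,cv2
M=tool(np.radians(70),1.05,0,1);g=M.apply([0,0,1])
go((np.array([571.5,2,76.])+19*g,M),6,6,joint=False)
s=cap('side')['img'][150:300,180:330];cv2.imwrite('pics/g.png',cv2.resize(s,None,fx=4,fy=4,interpolation=2))
E
```

```text
now [543.8 -72.3 108.6] [-0.76  0.69  1.67  0.94  1.47 -0.82] goal [-0.58  0.75  1.69  1.06  1.32 -0.87] 0.0 0.0
max [6.0e+00 1.5e+01 7.0e+00 4.0e-03 4.0e-03 4.0e-03 1.0e+00]
[6.0, 15.0, -7.0, -0.004, -0.004, 0.004, 1.0],
[6.0, 15.0, -7.0, -0.004, -0.004, 0.004, 1.0],
[6.0, 15.0, -7.0, -0.004, -0.004, 0.004, 1.0],
[6.0, 15.0, -7.0, -0.004, -0.004, 0.004, 1.0],
[6.0, 15.0, -7.0, -0.004, -0.004, 0.004, 1.0],
[6.0, 15.0, -7.0, -0.004, -0.004, 0.004, 1.0]
path [[544.0, -72.0, 109.0], [549.0, -57.0, 102.0], [555.0, -42.0, 95.0], [560.0, -27.0, 88.0], [566.0, -12.0, 81.0], [572.0, 3.0, 74.0], [577.0, 17.0, 67.0]]
```

View pics/g.png

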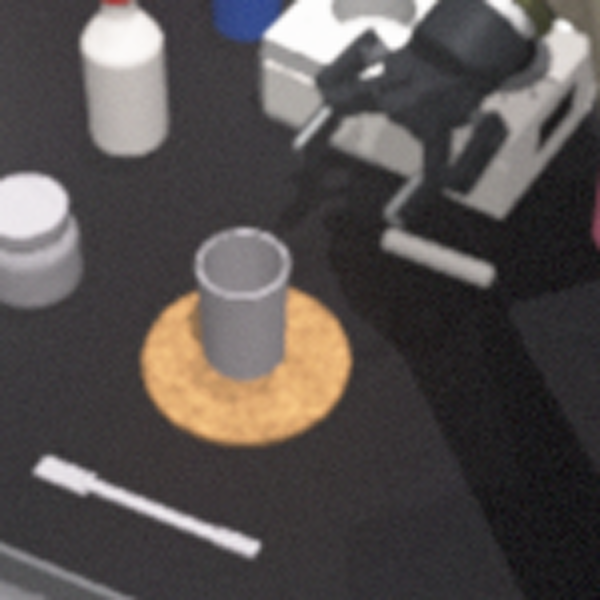

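The side crop shows the gripper aligned at (410,150), about to straddle the jar at (243,300). Advancing.

Emit:
play_rows --pt "6 15 -6 -0.004 -0.004 0.004 1" --pt "6 15 -6 -0.004 -0.004 0.004 1" --pt "6 15 -6 -0.004 -0.004 0.004 1" --pt "6 15 -6 -0.004 -0.004 0.004 1" --pt "5 12 -6 0 0 0 1"

```text
time_s: 13.65
eef_pos: [572.8, 0.5, 79.8]
ee_rot: [-0.288, 0.711, 0.494, 0.409]
force: [0.0, -1.0, 0.3]
grip_width: 0.995
```

```bash
python3 - <<'E'
from rows import *
M=tool(np.radians(70),1.05,0,1);g=M.apply([0,0,1])
go((np.array([571.5,2,76.])+19*g,M),1,1,joint=False); print(sense()['force'])
E
```

```text
now [5.728e+02 5.000e-01 7.980e+01] [-0.61  0.72  1.69  1.03  1.35 -0.85] goal [-0.58  0.75  1.69  1.06  1.32 -0.87] 0.0 0.0
max [4.0e+00 1.7e+01 1.3e+01 0.0e+00 6.0e-03 4.0e-03 1.0e+00]
[4.0, 17.0, -13.0, -0.0, -0.006, 0.004, 1.0]
path [[573.0, 1.0, 80.0], [577.0, 17.0, 67.0]]
[ 0.03170354 -0.97836034  0.27908454]
```

Emit:
play_rows --pt "3 10 -7 0 -0.004 0.002 1" --pt "2 9 -6 0 0 0 1" --pt "0 0 0 0 0 0 1" --pt "0 0 0 0 0 0 -1" --pt "0 0 0 0 0 0 -1"

```text
time_s: 14.07
eef_pos: [577.7, 23.2, 66.6]
ee_rot: [-0.288, 0.709, 0.498, 0.41]
force: [4.6, -2.4, 3.0]
grip_width: 0.75
```

Emit:
play_rows --pt "0 0 0 0 0 0 -1" --pt "0 0 0 0 0 0 -1" --pt "0 0 0 0 0 0 -1" --pt "0 0 0 0 0 0 -1"

```text
time_s: 14.4
eef_pos: [577.4, 21.6, 66.9]
ee_rot: [-0.287, 0.709, 0.497, 0.409]
force: [0.6, 1.6, -1.2]
grip_width: 0.708
```

```bash
python3 - <<'E'
from rows import *
S=sense();print(S['eef_pos'],S['ee_rot'].tolist(),S['joints'].round(3),S['force'],S['grip_width'],S['wrist_torque'])
w=S['ee_rot'];r=R.from_quat([*w[1:],w[0]]);print(r.as_matrix().round(3))
E
```

```text
[577.42030244  21.63119863  66.86860686] [-0.2872065635328455, 0.7090747079528822, 0.4970470940361125, 0.4094748279387199] [-0.574  0.744  1.7    1.063  1.31  -0.866] [ 0.64407057  1.58414836 -1.2183998 ] 0.708322894976644 [-0.3078923   0.16450889 -0.02486572]
[[ 0.171  0.94   0.295]
 [ 0.47  -0.341  0.814]
 [ 0.866 -0.    -0.5  ]]
```

Gripped. Lifting and planning the pour.

Emit:
play_rows --pt "0 0 8 0 0 0 -1" --pt "0 0 15 0 0 0 -1" --pt "0 0 25 0 0 0 -1" --pt "0 0 25 0 0 0 -1" --pt "0 0 15 0 0 0 -1" --grip_force 80

```text
time_s: 14.82
eef_pos: [574.5, 21.2, 154.2]
ee_rot: [-0.29, 0.712, 0.495, 0.405]
force: [0.5, -0.0, -4.3]
grip_width: 0.709
```

```bash
cat >> kin.py <<'E'
R0=R.from_quat([0.70907,0.49705,0.40947,-0.28721]);UP=R0.inv().apply([0,0,1])
def pour(mouth,roll,az0=0):
    T=R0*R.from_rotvec([0,0,roll]); u=T.apply(UP); return np.array(mouth,float)-24*u+19*T.apply([0,0,1]),T,u
E
python3 - <<'E'
from rows import *
print(sense()['force'],sense()['grip_width'])
for roll,m in((0,(525,330,180)),(1.2,(525,330,150)),(2.2,(525,330,105)),(2.6,(525,330,105))):
    p,T,u=pour(m,roll);x,e,a=ik(p,T,np.array([.1,.6,1.7,1.4,1.,-.8+roll]));print(roll,p.round(),np.arccos(u[2]).round(2),u.round(2),x.round(2),round(e,1),round(a,3))
p,T,u=pour((525,330,180),0); go((p,T),11,11,g=-1,joint=False)
E
```

```text
[ 0.48391884 -0.00735789 -4.30140796] 0.7087981112101889
0 [531. 345. 147.] 0.0 [0. 0. 1.] [ 0.05  0.5   1.86  1.43  0.94 -0.64] 0.0 0.0
1.2 [515. 358. 128.] 1.02 [ 0.66 -0.53  0.52] [0.08 0.52 1.9  1.5  0.91 0.49] 0.0 0.0
2.2 [520. 367. 100.] 1.76 [ 0.42 -0.89 -0.19] [0.1  0.59 1.89 1.55 0.9  1.42] 0.0 0.0
2.6 [527. 367. 105.] 1.97 [ 0.15 -0.91 -0.39] [0.1  0.59 1.87 1.53 0.9  1.85] 0.0 0.0
now [574.5  21.2 154.2] [-0.58  0.58  1.68  1.02  1.4  -0.7 ] goal [ 0.05  0.5   1.86  1.43  0.94 -0.64] 0.0 0.0
max [4.0e+00 2.9e+01 1.0e+00 0.0e+00 1.0e-03 0.0e+00 1.0e+00]
[-4.0, 29.0, -1.0, 0.0, -0.001, 0.0, -1.0],
[-4.0, 29.0, -1.0, 0.0, -0.001, 0.0, -1.0],
[-4.0, 29.0, -1.0, 0.0, -0.001, 0.0, -1.0],
[-4.0, 29.0, -1.0, 0.0, -0.001, 0.0, -1.0],
[-4.0, 29.0, -1.0, 0.0, -0.001, 0.0, -1.0],
[-4.0, 29.0, -1.0, 0.0, -0.001, 0.0, -1.0],
[-4.0, 29.0, -1.0, 0.0, -0.001, 0.0, -1.0],
[-4.0, 29.0, -1.0, 0.0, -0.001, 0.0, -1.0],
[-4.0, 29.0, -1.0, 0.0, -0.001, 0.0, -1.0],
[-4.0, 29.0, -1.0, 0.0, -0.001, 0.0, -1.0],
[-4.0, 29.0, -1.0, 0.0, -0.001, 0.0, -1.0]
path [[575.0, 21.0, 154.0], [567.0, 80.0, 153.0], [559.0, 139.0, 151.0], [551.0, 198.0, 150.0], [543.0, 257.0, 149.0], [535.0, 316.0, 147.0]]
```

Emit:
play_rows --pt "-2 12 1 0 0 0 -1" --pt "-4 24 1 0 0 0 -1" --pt "-4 29 1 0 0 0 -1" --pt "-4 29 1 0 0 0 -1" --pt "-4 29 1 0 0 0 -1"

```text
time_s: 15.23
eef_pos: [556.1, 144.0, 160.3]
ee_rot: [-0.284, 0.714, 0.495, 0.405]
force: [0.5, 0.3, -3.5]
grip_width: 0.714
```

Emit:
play_rows --pt "-4 29 0 0 0 0 -1" --pt "-4 29 0 0 0 0 -1" --pt "-4 29 0 0 0 0 -1" --pt "-4 29 0 0 0 0 -1" --pt "-4 29 0 0 0 0 -1"

```text
time_s: 15.65
eef_pos: [529.2, 297.7, 155.6]
ee_rot: [-0.285, 0.717, 0.494, 0.401]
force: [-0.3, 1.3, -4.4]
grip_width: 0.711
```

```bash
python3 - <<'E'
from rows import *
p,T,u=pour((525,330,160),1.2); go((p,T),12,12,g=-1,joint=True)
E
```

```text
now [529.2 297.7 155.6] [-0.05  0.46  1.89  1.34  1.   -0.62] goal [0.08 0.5  1.9  1.48 0.91 0.52] 0.0 0.0
max [2.    5.    2.    0.031 0.08  0.051 1.   ]
[-1.0, 5.0, -1.0, 0.031, 0.078, -0.051, -1.0],
[-1.0, 5.0, -1.0, 0.031, 0.079, -0.051, -1.0],
[-1.0, 5.0, -1.0, 0.031, 0.079, -0.05, -1.0],
[-1.0, 5.0, -1.0, 0.031, 0.079, -0.05, -1.0],
[-1.0, 5.0, -1.0, 0.031, 0.079, -0.05, -1.0],
[-1.0, 5.0, -1.0, 0.031, 0.079, -0.05, -1.0],
[-1.0, 5.0, -1.0, 0.031, 0.08, -0.05, -1.0],
[-1.0, 5.0, -2.0, 0.031, 0.08, -0.05, -1.0],
[-1.0, 5.0, -2.0, 0.03, 0.08, -0.05, -1.0],
[-1.0, 5.0, -2.0, 0.03, 0.08, -0.05, -1.0],
[-2.0, 5.0, -2.0, 0.03, 0.08, -0.049, -1.0],
[-2.0, 5.0, -2.0, 0.03, 0.08, -0.049, -1.0]
path [[529.0, 298.0, 156.0], [526.0, 313.0, 152.0], [523.0, 328.0, 147.0], [519.0, 344.0, 143.0], [515.0, 358.0, 138.0]]
```

Emit:
play_rows --pt "-1 6 -1 0.031 0.078 -0.051 -1" --pt "-1 6 -1 0.031 0.079 -0.051 -1" --pt "-1 6 -1 0.031 0.079 -0.05 -1" --pt "-1 6 -1 0.031 0.079 -0.05 -1" --pt "-1 6 -1 0.031 0.079 -0.05 -1"

```text
time_s: 16.07
eef_pos: [514.6, 336.5, 145.2]
ee_rot: [-0.383, 0.816, 0.299, 0.312]
force: [-0.9, -0.0, -4.7]
grip_width: 0.709
```

Emit:
play_rows --pt "-1 6 -1 0.031 0.079 -0.05 -1" --pt "-1 6 -1 0.031 0.08 -0.05 -1" --pt "-1 6 -2 0.031 0.08 -0.05 -1" --pt "-1 5 -2 0.03 0.08 -0.05 -1" --pt "-1 5 -2 0.03 0.08 -0.05 -1"

```text
time_s: 16.48
eef_pos: [503.0, 367.3, 131.1]
ee_rot: [-0.455, 0.864, 0.079, 0.2]
force: [0.1, 0.3, -4.3]
grip_width: 0.711
```

```bash
python3 - <<'E'
from rows import *
p,T,u=pour((525,332,106),1.4); go((p,T),6,6,g=-1,joint=False)
p,T,u=pour((525,332,106),2.6); go((p,T),18,1,g=-1,joint=False)
E
```

```text
now [503.  367.3 131.1] [0.1  0.51 1.91 1.48 0.91 0.36] goal [0.09 0.61 1.91 1.58 0.9  0.57] 0.0 0.0
max [2.    1.    7.    0.017 0.045 0.032 1.   ]
[2.0, -1.0, -7.0, 0.017, 0.045, -0.032, -1.0],
[2.0, -1.0, -7.0, 0.017, 0.045, -0.032, -1.0],
[2.0, -1.0, -7.0, 0.017, 0.045, -0.032, -1.0],
[2.0, -1.0, -7.0, 0.017, 0.045, -0.032, -1.0],
[2.0, -1.0, -7.0, 0.017, 0.045, -0.032, -1.0],
[2.0, -1.0, -7.0, 0.017, 0.045, -0.032, -1.0]
path [[503.0, 367.0, 131.0], [505.0, 366.0, 124.0], [507.0, 366.0, 117.0], [509.0, 365.0, 109.0], [511.0, 364.0, 102.0], [512.0, 363.0, 95.0], [514.0, 363.0, 87.0]]
now [503.  367.3 131.1] [0.1  0.51 1.91 1.48 0.91 0.36] goal [0.1  0.59 1.86 1.53 0.9  1.85] 0.0 0.0
max [1.    0.    1.    0.025 0.07  0.044 1.   ]
[1.0, 0.0, -1.0, 0.025, 0.07, -0.044, -1.0]
path [[503.0, 367.0, 131.0], [508.0, 368.0, 125.0], [514.0, 368.0, 120.0], [519.0, 369.0, 114.0], [524.0, 369.0, 109.0]]
```

Emit:
play_rows --pt "1 -1 0 0.025 0.07 -0.044 -1" --pt "1 -1 0 0.025 0.07 -0.044 -1" --pt "1 -1 0 0.025 0.07 -0.044 -1" --pt "1 -1 0 0.025 0.07 -0.044 -1" --pt "1 -1 0 0.025 0.07 -0.044 -1"

```text
time_s: 16.9
eef_pos: [500.7, 364.3, 124.4]
ee_rot: [-0.488, 0.861, -0.118, 0.089]
force: [-0.2, 0.1, -4.5]
grip_width: 0.707
```

```bash
python3 - <<'E'
from rows import *
S=sense();w=S['ee_rot'];T=R.from_quat([*w[1:],w[0]]);u=T.apply(UP);print('tip',np.arccos(u[2]),u,'mouth',S['eef_pos']-19*T.apply([0,0,1])+24*u,S['force'])
p,T,u=pour((525,330,108),2.6); go((p,T),14,3,g=-1,joint=False)
E
```

```text
tip 1.279935194920268 [ 0.6946346  -0.6597284   0.28677729] mouth [512.33079958 332.87774474 140.97272896] [-0.16037061  0.08420135 -4.54172303]
now [500.7 364.3 124.4] [0.09 0.52 1.92 1.48 0.92 0.8 ] goal [0.1  0.58 1.87 1.53 0.9  1.86] 0.0 0.0
max [2.    0.    1.    0.022 0.062 0.041 1.   ]
[2.0, 0.0, -1.0, 0.022, 0.062, -0.041, -1.0],
[2.0, 0.0, -1.0, 0.022, 0.062, -0.041, -1.0],
[2.0, 0.0, -1.0, 0.022, 0.062, -0.041, -1.0]
path [[501.0, 364.0, 124.0], [506.0, 365.0, 121.0], [512.0, 366.0, 117.0], [518.0, 366.0, 114.0], [523.0, 367.0, 110.0]]
```

Emit:
play_rows --pt "2 1 -3 0.022 0.062 -0.041 -1" --pt "2 1 -3 0.022 0.062 -0.041 -1" --pt "2 1 -3 0.022 0.062 -0.041 -1" --pt "2 1 -3 0.015 0.04 -0.027 -1" --pt "1 0 -2 0.015 0.04 -0.027 -1"

```text
time_s: 17.32
eef_pos: [504.4, 368.8, 104.5]
ee_rot: [-0.494, 0.826, -0.27, 0.003]
force: [-0.4, 0.7, -4.8]
grip_width: 0.71
```

Emit:
play_rows --pt "1 0 -1 0.015 0.04 -0.027 -1" --pt "1 0 0 0.015 0.04 -0.027 -1" --pt "1 0 0 0.015 0.04 -0.027 -1" --pt "1 0 0 0.015 0.04 -0.027 -1" --pt "1 0 0 0.015 0.04 -0.027 -1"

```text
time_s: 17.73
eef_pos: [503.3, 369.4, 96.8]
ee_rot: [-0.488, 0.783, -0.38, -0.063]
force: [-0.1, -0.8, -3.5]
grip_width: 0.711
```

Emit:
play_rows --pt "1 0 0 0.022 0.062 -0.041 -1" --pt "1 0 0 0.022 0.062 -0.041 -1" --pt "1 0 0 0.022 0.062 -0.041 -1" --pt "1 0 0 0.022 0.062 -0.041 -1" --pt "0 0 0 0 0 0 -1"

```text
time_s: 18.15
eef_pos: [501.5, 369.9, 91.2]
ee_rot: [-0.468, 0.711, -0.505, -0.142]
force: [-0.2, -0.8, -3.8]
grip_width: 0.711
```

```bash
python3 - <<'E'
from rows import *
from h import cap,cv2
S=sense();w=S['ee_rot'];T=R.from_quat([*w[1:],w[0]]);u=T.apply(UP);print('tip',np.arccos(u[2]),u,'mouth',S['eef_pos']-19*T.apply([0,0,1])+24*u,S['force'],S['joints'].round(2))
a=cap('side')['img'][230:384,100:300];b=cap('top')['img'][140:270,70:240]
f=lambda i:cv2.resize(i,(390,int(i.shape[0]*390/i.shape[1])),interpolation=2)
a,b=f(a),f(b);h=max(len(a),len(b));q=np.zeros((h,790,3),np.uint8);q[:len(a),:390]=a;q[:len(b),400:]=b;cv2.imwrite('pics/pour.png',q)
E
```

```text
tip 1.899727765079373 [ 0.25497416 -0.91139374 -0.32303194] mouth [502.52226064 332.70427229  93.34523959] [-0.20973808 -0.84477146 -3.80231452] [0.11 0.59 1.92 1.54 0.89 1.68]
```

View pics/pour.png

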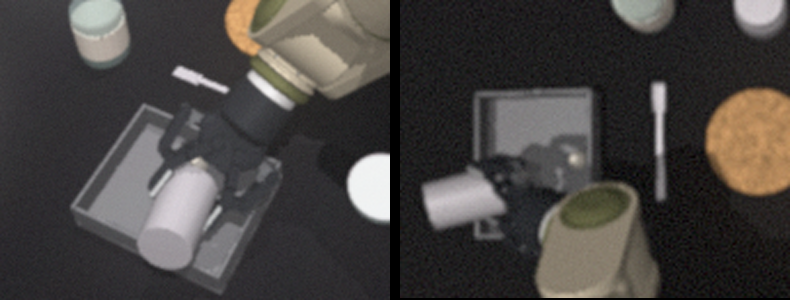

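Emit:
play_rows --pt "1 0 1 0.022 0.062 -0.041 -1" --pt "1 0 1 0.022 0.062 -0.041 -1" --pt "1 0 1 0.022 0.062 -0.041 -1" --pt "1 0 1 0.022 0.062 -0.041 -1" --pt "0 0 1 0.022 0.062 -0.041 -1"

```text
time_s: 18.67
eef_pos: [503.7, 370.4, 95.3]
ee_rot: [0.434, -0.601, 0.631, 0.228]
force: [0.1, -0.1, -3.1]
grip_width: 0.707
```

Emit:
play_rows --pt "0 0 1 0.022 0.062 -0.041 -1" --pt "0 0 1 0 0 0 -1" --pt "0 0 1 0 0 0 -1" --pt "0 0 1 0 0 0 -1" --pt "0 0 1 0 0 0 -1"

```text
time_s: 19.08
eef_pos: [502.4, 370.6, 100.0]
ee_rot: [0.425, -0.578, 0.652, 0.244]
force: [-0.1, 0.7, -2.9]
grip_width: 0.712
```

```bash
python3 - <<'E'
from rows import *
from h import cap,cv2
S=sense();w=S['ee_rot'];T=R.from_quat([*w[1:],w[0]]);u=T.apply(UP);print('tip',np.arccos(u[2]),u,S['eef_pos'],S['force'],S['joints'].round(2))
a=cap('side')['img'][270:384,130:290];b=cap('top')['img'][165:255,90:170];c=cap('wrist')['img']
f=lambda i:cv2.resize(i,(395,int(i.shape[0]*395/i.shape[1])),interpolation=2)
a,b,c=f(a),f(b),f(c);q=np.zeros((600,800,3),np.uint8);q[:len(a),:395]=a;q[:len(b),400:795]=b;q[300:300+min(300,len(c)),:395]=c[:300];cv2.imwrite('pics/pour2.png',q)
E
```

```text
tip 2.0543362062242156 [-0.11019899 -0.87846979 -0.46491613] [502.44289095 370.64083918  99.9588024 ] [-0.12099764  0.7019382  -2.91313279] [0.11 0.57 1.92 1.53 0.89 2.16]
```

View pics/pour2.png

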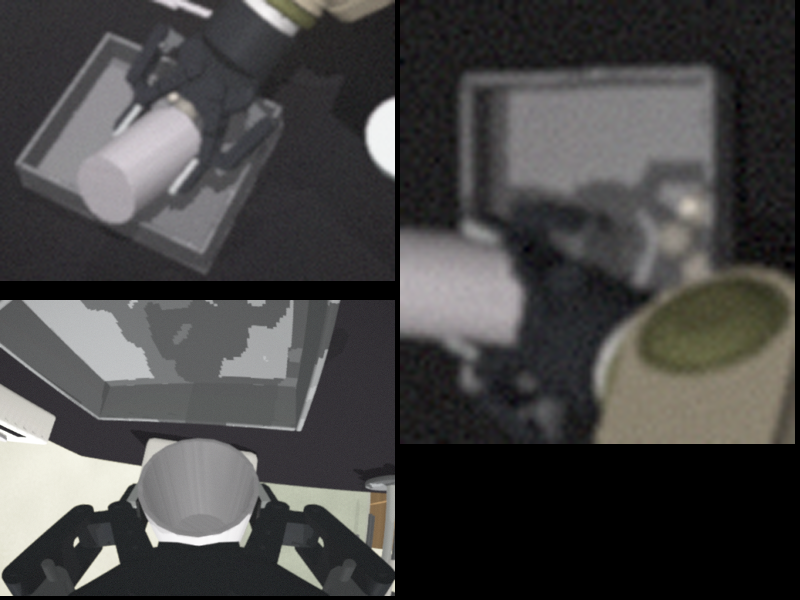

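The wrist view shows the jar empty, and the force reading of 2.9 N matches the bare jar's weight. The top crop shows three balls in the tray, at (690,205), (675,238) and (690,265). Next I roll back.

Emit:
play_rows --pt "0 -1 12 0 0 0 -1" --pt "0 -1 15 0 0 0 -1" --pt "0 -1 15 0 0 0 -1" --pt "0 -1 12 0 0 0 -1"

```text
time_s: 19.57
eef_pos: [501.0, 366.3, 152.5]
ee_rot: [0.423, -0.578, 0.653, 0.245]
force: [-0.1, 0.8, -3.2]
grip_width: 0.71
```

```bash
python3 - <<'E'
from rows import *
j=sense()['joints'].copy()
import rows
x,e,a=ik(np.array([545,280,165.]),R0,np.r_[j[:5],-.6]);print(x.round(2),e,a)
n=26;P=[fk(j+(x-j)*k/n) for k in range(n+1)]
for k in range(0,n): 
  if k%5==0 or k==n-1: print((P[k+1][0]-P[k][0]).round(),(P[k+1][1]*P[k][1].inv()).as_rotvec().round(3),P[k][0].round())
E
```

```text
[-0.09  0.47  1.85  1.32  1.05 -0.61] 7.674989469350085e-08 2.8426437663089882e-09
[ 2. -3.  1.] [-0.029 -0.092  0.058] [500. 366. 152.]
[ 2. -3.  1.] [-0.03  -0.092  0.057] [510. 350. 154.]
[ 2. -3.  1.] [-0.031 -0.092  0.057] [520. 334. 157.]
[ 2. -3.  1.] [-0.031 -0.092  0.056] [528. 318. 160.]
[ 2. -3.  0.] [-0.032 -0.092  0.056] [536. 301. 162.]
[ 1. -4.  0.] [-0.033 -0.092  0.056] [544. 284. 165.]
```

Emit:
play_rows --pt "2 -3 2 -0.029 -0.092 0.058 -1" --pt "2 -3 2 -0.029 -0.092 0.058 -1" --pt "2 -3 2 -0.029 -0.092 0.058 -1" --pt "2 -3 2 -0.03 -0.092 0.057 -1" --pt "2 -3 2 -0.03 -0.092 0.057 -1"

```text
time_s: 19.98
eef_pos: [511.1, 351.2, 165.9]
ee_rot: [-0.48, 0.741, -0.456, -0.11]
force: [0.2, 0.6, -2.4]
grip_width: 0.715
```

Emit:
play_rows --pt "2 -3 2 -0.03 -0.092 0.057 -1" --pt "2 -3 2 -0.03 -0.092 0.057 -1" --pt "2 -3 2 -0.03 -0.092 0.057 -1" --pt "2 -3 2 -0.031 -0.092 0.057 -1" --pt "2 -3 2 -0.031 -0.092 0.057 -1"

```text
time_s: 20.4
eef_pos: [520.9, 335.4, 176.1]
ee_rot: [-0.493, 0.841, -0.219, 0.037]
force: [0.7, 0.0, -3.3]
grip_width: 0.71
```

Emit:
play_rows --pt "2 -3 2 -0.031 -0.092 0.057 -1" --pt "2 -3 2 -0.031 -0.092 0.057 -1" --pt "2 -3 2 -0.031 -0.092 0.057 -1" --pt "2 -3 2 -0.031 -0.092 0.056 -1" --pt "2 -3 2 -0.031 -0.092 0.056 -1"

```text
time_s: 20.82
eef_pos: [530.7, 319.6, 186.1]
ee_rot: [-0.461, 0.868, 0.037, 0.181]
force: [0.3, 0.2, -3.2]
grip_width: 0.71
```

Emit:
play_rows --pt "2 -3 2 -0.031 -0.092 0.056 -1" --pt "2 -3 2 -0.031 -0.092 0.056 -1" --pt "2 -3 2 -0.031 -0.092 0.056 -1" --pt "2 -3 2 -0.032 -0.092 0.056 -1" --pt "2 -3 2 -0.032 -0.092 0.056 -1"

```text
time_s: 21.23
eef_pos: [540.3, 303.9, 196.1]
ee_rot: [-0.388, 0.819, 0.288, 0.31]
force: [-0.1, 0.3, -3.9]
grip_width: 0.711
```

```bash
python3 - <<'E'
from rows import *
go((np.array([577.4,21.6,152]),R0),12,2,g=-1,joint=False)
E
```

```text
now [540.3 303.9 196.1] [-0.04  0.41  1.83  1.28  1.03  0.05] goal [-0.57  0.59  1.68  1.03  1.4  -0.71] 0.0 0.0
max [3.0e+00 2.4e+01 4.0e+00 1.3e-02 3.8e-02 2.2e-02 1.0e+00]
[3.0, -24.0, -4.0, -0.013, -0.038, 0.022, -1.0],
[3.0, -24.0, -4.0, -0.013, -0.038, 0.022, -1.0]
path [[540.0, 304.0, 196.0], [550.0, 233.0, 185.0], [559.0, 163.0, 174.0], [568.0, 92.0, 163.0], [577.0, 22.0, 152.0]]
```

Emit:
play_rows --pt "3 -20 -2 -0.013 -0.038 0.022 -1" --pt "3 -24 -3 -0.013 -0.038 0.022 -1" --pt "3 -24 -3 -0.013 -0.038 0.022 -1" --pt "3 -24 -3 -0.013 -0.038 0.022 -1" --pt "3 -24 -3 -0.013 -0.038 0.022 -1"

```text
time_s: 21.65
eef_pos: [553.4, 187.4, 182.9]
ee_rot: [-0.346, 0.775, 0.389, 0.357]
force: [0.5, -0.1, -3.4]
grip_width: 0.704
```

Emit:
play_rows --pt "3 -24 -3 -0.013 -0.038 0.022 -1" --pt "3 -24 -3 -0.013 -0.038 0.022 -1" --pt "3 -24 -3 -0.013 -0.038 0.022 -1" --pt "3 -24 -3 -0.013 -0.038 0.022 -1" --pt "3 -24 -3 -0.013 -0.038 0.022 -1"

```text
time_s: 22.07
eef_pos: [568.0, 61.2, 167.2]
ee_rot: [-0.299, 0.722, 0.479, 0.399]
force: [0.2, -0.0, -3.0]
grip_width: 0.711
```

```bash
python3 - <<'E'
from rows import *
go((np.array([577.4,21.6,100]),R0),4,2,g=-1,joint=False)
E
```

```text
now [568.   61.2 167.2] [-0.52  0.53  1.74  1.06  1.36 -0.63] goal [-0.57  0.68  1.7   1.05  1.34 -0.8 ] 0.0 0.0
max [2.0e+00 1.0e+01 1.7e+01 3.0e-03 1.2e-02 6.0e-03 1.0e+00]
[2.0, -10.0, -17.0, -0.003, -0.012, 0.006, -1.0],
[2.0, -10.0, -17.0, -0.003, -0.012, 0.006, -1.0]
path [[568.0, 61.0, 167.0], [570.0, 51.0, 150.0], [573.0, 41.0, 134.0], [575.0, 32.0, 117.0], [577.0, 22.0, 100.0]]
```

Emit:
play_rows --pt "2 -10 -15 -0.003 -0.012 0.006 -1" --pt "2 -10 -15 -0.003 -0.012 0.006 -1" --pt "2 -8 -15 -0.003 -0.012 0.006 -1" --pt "2 -4 -12 -0.003 -0.008 0.004 -1" --pt "0 0 0 0 0 0 -1"

```text
time_s: 22.48
eef_pos: [577.8, 21.4, 107.8]
ee_rot: [-0.283, 0.709, 0.498, 0.412]
force: [0.0, -0.6, -3.5]
grip_width: 0.71
```

```bash
python3 - <<'E'
from rows import *
go((np.array([577.4,21.6,70]),R0),3,2,g=-1,joint=False)
E
```

```text
now [577.8  21.4 107.8] [-0.57  0.67  1.7   1.05  1.34 -0.8 ] goal [-0.57  0.74  1.7   1.06  1.31 -0.86] 0.0 0.0
max [0.0e+00 0.0e+00 1.3e+01 1.0e-03 2.0e-03 1.0e-03 1.0e+00]
[-0.0, 0.0, -13.0, 0.001, 0.002, 0.001, -1.0],
[-0.0, 0.0, -13.0, 0.001, 0.002, 0.001, -1.0]
path [[578.0, 21.0, 108.0], [578.0, 21.0, 95.0], [578.0, 22.0, 83.0], [577.0, 22.0, 70.0]]
```

Emit:
play_rows --pt "0 0 -13 0.001 0.002 0 -1" --pt "0 0 -11 0.001 0.002 0 -1" --pt "0 0 -8 0.001 0.002 0 -1" --pt "0 0 -3 0 0 0 -1" --pt "0 0 -1 0 0 0 -1"

```text
time_s: 22.9
eef_pos: [578.2, 21.9, 71.8]
ee_rot: [-0.286, 0.709, 0.497, 0.411]
force: [-0.0, 0.6, -3.3]
grip_width: 0.711
```

```bash
python3 - <<'E'
from rows import *
go((np.array([577.4,21.6,66.5]),R0),1,2,g=-1,joint=False);print(sense()['force'])
E
```

```text
now [578.2  21.9  71.8] [-0.57  0.73  1.7   1.06  1.31 -0.86] goal [-0.57  0.74  1.7   1.06  1.31 -0.86] 0.0 0.0
max [1.e+00 0.e+00 5.e+00 0.e+00 3.e-03 2.e-03 1.e+00]
[-1.0, -0.0, -5.0, 0.0, 0.003, 0.002, -1.0]
path [[578.0, 22.0, 72.0], [577.0, 22.0, 66.0]]
[-0.02510162  0.6341792  -3.26282519]
```

Emit:
play_rows --pt "-0.5 0 -4 0 0.003 0.002 -1" --pt "0 0 -2 0 0 0 -1" --pt "0 0 -1 0 0 0 -1"

```text
time_s: 23.15
eef_pos: [578.0, 22.4, 66.9]
ee_rot: [-0.288, 0.708, 0.497, 0.411]
force: [-5.1, -2.4, 7.2]
grip_width: 0.71
```

Contact. I release, then back off along the tool axis.

Emit:
play_rows --pt "0 0 1 0 0 0 -1" --pt "0 0 0 0 0 0 1" --pt "0 0 0 0 0 0 1" --pt "0 0 0 0 0 0 1" --pt "0 0 0 0 0 0 1"

```text
time_s: 23.57
eef_pos: [579.1, 22.3, 70.1]
ee_rot: [-0.287, 0.707, 0.498, 0.412]
force: [0.0, 0.2, 0.2]
grip_width: 1.004
```

Emit:
play_rows --pt "-3 -8 5 0 0 0 1" --pt "-6 -16 10 0 0 0 1" --pt "-6 -16 10 0 0 0 1" --pt "-6 -16 10 0 0 0 1" --pt "-6 -16 10 0 0 0 1"

```text
time_s: 23.98
eef_pos: [549.5, -50.6, 116.8]
ee_rot: [-0.289, 0.706, 0.499, 0.411]
force: [1.1, 0.1, 1.1]
grip_width: 0.999
```

Emit:
play_rows --pt "-6 -16 15 0 0 0 1" --pt "-6 -10 20 0 0 0 1" --pt "-6 0 25 0 0 0 1" --pt "0 0 20 0 0 0 1" --pt "0 0 0 0 0 0 1"

```text
time_s: 24.4
eef_pos: [528.6, -84.5, 203.2]
ee_rot: [-0.287, 0.708, 0.498, 0.411]
force: [1.0, -0.5, 1.1]
grip_width: 1.001
```

```bash
python3 - <<'E'
from h import *
print(sense()['eef_pos'],sense()['force'])
a=cap('side','sF')['img'][90:370,120:350];t=cap('top')
b=t['img'][150:260,80:370]
a=cv2.resize(a,(480,584),interpolation=2)[:, :];a=cv2.resize(a,None,fx=.65,fy=.65)
b=cv2.resize(b,(480,182),interpolation=2);c=cv2.resize(t['img'][165:255,90:170],(220,248),interpolation=2)
q=np.zeros((440,800,3),np.uint8);q[:a.shape[0],:a.shape[1]]=a;q[:182,315:795]=b;q[188:436,315:535]=c;cv2.imwrite('pics/F.png',q)
E
```

```text
[528.64460245 -84.53180791 203.21648419] [ 0.99079611 -0.49627982  1.09526191]
```

View pics/F.png

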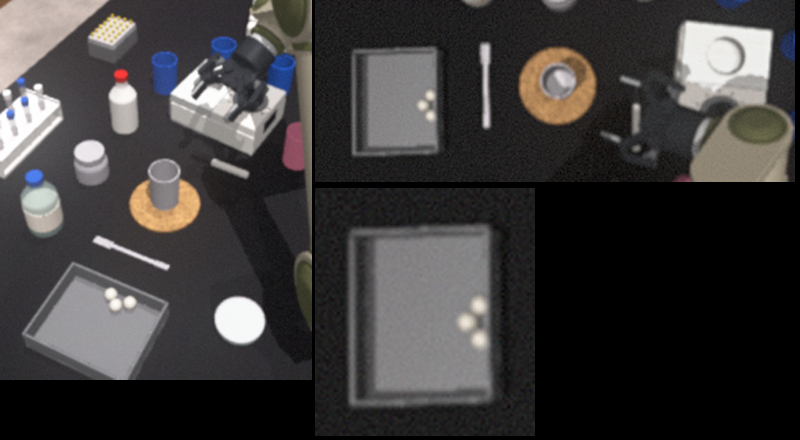

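The jar stands upright on the pad at (163,185), and all three balls lie in the tray. The spatula and marker look undisturbed and the gripper is clear.

```bash
python3 -c "
from h import *
print(ctrl.finish_job())"
```

```text
the job is handed in; nothing more can be done
None
```

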